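# Clear the impact tester and fire a test blow

### The arm

A 7-joint arm with a two-finger parallel gripper is mounted at the origin on a cart in front of the work surface, level with it; the furniture and walls round the work are solid. World frame = base frame: x ahead of the robot, y to its left, z up, the work surface at z = 0. Lengths are in m, angles in rad, forces in N, time in s.
With the tool pointing down it reaches from about 0.4 to 0.875 m from the base axis. Payload 19.3 kg.
Tool frame: the origin (TCP) lies at the very end of the fingers, on their centre line; the grasp point (between the pads) lies 19 mm behind it; z points along the fingers, y is the direction in which the jaws open and shut (so a half turn about z gives the same grasp; the last joint's range is limited). The gripper opens to 85 mm and grips with 20 to 120 N. Pads are 22 mm wide; open, the fingers measure 114 mm over their backs; the gripper's body (76 mm by 85 mm) begins 54 mm behind the grasp point. The pads swing forward as they close: fully open they stand 13 mm farther back than shut.
Start: joints at [1.032, 0.521, -0.036, 1.599, 0.021, 1.021, -0.113], TCP at [0.282, -0.558, 0.231] pointing down, gripper open.
Joint ranges: [-2.91, 2.91], [-0.3, 2.13], [-1.5, 1.42], [0.17, 2.43], [-1.26, 4.41], [0.16, 1.93], [-2.52, 2.52]. Speed limits (rad/s): [1.89, 1.89, 2.39, 2.39, 3.01, 3.01, 3.01].

### API

Orientations are given as a unit quaternion [w, x, y, z].
In Python, from bench import r gives the robot as it stands.
- The arm moves only by the tool jog_arm, never from a script. Its argument "moves" is a list of rows, each an object of numbers: "ax", "ay", "az": the turn, a rotation vector about the tool's x, y, z in degrees; "x", "y", "z": the shift along the tool's x, y, z in m; "hand": the closure in counts, from 0 (fully open) to 255 (shut). In form: [{"ax": .., "ay": .., "az": .., "x": .., "y": .., "z": .., "hand": ..}, ...]. A call has 1 to 20 rows; each row is the pose to reach, as a shift and turn from the pose measured when the call began, along the tool's axes at that moment; what a row does not reach only later rows make up. A row lasts 1/12 s, in which the tool goes at most 41.7 mm and 7.16 degrees, less where a joint would pass 70% of its speed; a pose out of reach is approached as far as the arm can. A call with a gripper value outside its range is refused whole. The fingers move at their own pace and stop on an object; "squeeze" is the grip in N (left out, the last holds). Time passes only in rows, so rows that repeat a pose let the fingers close. It gives the time, the measured TCP pose, the force and the opening at its end, in the units of the state.
- r.read_state(): the state, without advancing time (a new reading comes with each control period).
- r.snapshot(name): name is "side" or "top"; returns a dict with "image" (480x640x3 uint8, red, green, blue), "range_z" (480x640 float32, m along the optical axis (not along the pixel's ray), 0 where there is no reading), "K" (3x3 intrinsics, pixels), "dist_coeffs" ([k1, k2, p1, p2, k3] as OpenCV has them; the pictures are not rectified), "extrinsics" (4x4, takes a point from world to camera coordinates). Camera axes: x right, y up, looking along -z (the intrinsics and any distortion apply to the point x, -y, -z); pixel columns grow to the right and rows downward; lengths in m; the calibration is good to about 2 mm. A picture is of the moment at which its call begins.
- r.hand_in(): hands the job in, once; it reports no verdict.
The state is a dict: "t": time; "joint_pos": joint angles; "qvel": joint speeds; "tau": joint torques, N m; "ee_pos": TCP position; "orientation": TCP orientation; "wrist_force": force on the tool from outside, world axes, zero at the start; "wrist_torque": the same for the moment, N m; "width": opening from 0.0 (shut) to 1.0 (fully open).
Only numpy, scipy, OpenCV 4.12 (cv2) and the standard library are available. Lean on these libraries where they do the work, as an engineer would, in place of code of your own. Each camera call takes 0.05 s, during which the arm holds its last target. There are 200 camera calls.

### The job

Get the spring impact tester ready and give the steel disc a test blow: grip the wooden scraper block, sweep every loose white fragment off the anvil plate into the trough along its front edge (never touch fragments with the fingers), and stand the scraper back upright on the bench. Lay the disc flat, boss up, on the engraved ring in front of the striker, and draw the striker back by its black handle until the sear catches and holds it by itself; then, touching neither disc nor striker, press the sear pad so that the striker shoots out and knocks the disc along the plate. Finally lay the disc flat, boss up, in the steel tray, with the sear and striker back at rest; leave the other things on the bench where they are.

Things in the scene. Friction and masses are not known exactly. Their poses are not given: they have to be found in the camera images.
- tester: spring impact tester, fixed to the bench: grey base about 400 mm long in its y. Origin on the bench under it; with no turn its x points away from the robot, y to the robot's left, z up. Right part (-y): steel anvil plate with a trough in front of it; left part (+y): guide housing (66 mm high, y=+30 to +75 mm), striker handle behind it, sear rocker at y=0 (up to 87 mm high)
- anvil (a point): centre of the bare level steel anvil plate, 40 mm above the bench (tester x=+20, y=-120): it reaches 65 mm either way in x; in y from -45 (face of the resting striker) to -192 mm (end stop, 24 mm higher than the plate). Back edge: lip 7 mm high. Front edge (x=-45): open, drops straight into the trough. Axes as tester
- trough (a point): centre of the floor of the open trough along the front edge of the anvil plate (part of the tester): inside 48 mm in x (tester x=-93 to -45) by 197 mm in y, floor 10 mm above the bench, outer walls up to 32 mm, that is 8 mm lower than the plate
- test_mark (a point): centre of the engraved ring (49 mm across) on the plate's surface, 29 mm in front of the resting striker's face, on the striker's line (tester x=+20 mm). Directions as tester
- striker (a joint): travel of the sprung striker along tester y, m: 0 at rest, grows as its handle is pulled to +y, at most 0.058. Spring 300 N/m about rest (15 N drawn). Drawn past 0.050 the sear tooth drops before its head; let go, it stays at about 0.049. Fired, the head (36 mm wide) shoots up to 25 mm past its rest place, strikes what stands there and swings back to within 0.004 of 0
- striker_handle (a point): grip point on the striker's upright black handle plate: 12 mm thick in tester y, 34 mm wide in x, its top 18 mm above this point; moves with the striker. 44 mm free to the housing at rest, nothing behind it
- sear (a joint): angle of the sear rocker in rad: 0 tooth down, grows as the pad is pressed down (stop at 0.36); springs back by itself. A caught striker is let go at 0.12 to 0.25 rad (pad 5 to 11 mm down, 2 to 6 N)
- sear_pad (a point): centre of the top face of the round black press pad (26 mm across, about 87 mm above the bench) on the robot-side end of the sear rocker, at tester x=-55, y=0 mm
- scraper_handle (a point): scraper block, loose wooden block with upright handle bar: foot 36 mm (its x) by 90 mm (its y) by 22 mm high, on it the handle bar 22 mm (x) by 70 mm (y), up to 62 mm. The point is in the bar, 44 mm above its underside. 0.14 kg. z is up as it stands
- disc_center (a point): steel die disc, loose: 44 mm across, 16 mm high in all: a flange below and a narrower low boss on top (the flange is 11 mm high, the boss 12 mm across). The point is on its axis 8 mm above its underside; z points to the boss side. Also disc
- disc: the same steel disc; origin at the centre of its underside, z towards the boss
- scraper: the same scraper block; origin at the centre of its underside
- hammer: the striker itself: head, rod and handle (moves with joint striker); origin on the rod's axis, 47 mm above the bench
- tray: shallow stainless tray, fixed on the bench: 130 mm (its x) by 200 mm (its y), walls 16 mm high, floor 2 mm thick. Origin at the centre of its underside
- chip1: loose white ceramic fragment, about 14 x 10 x 8 mm, 10 g; origin at the centre of its underside. Any of the fragments may be absent
- chip2: loose white ceramic fragment, about 14 x 10 x 8 mm, 10 g; origin at the centre of its underside. Any of the fragments may be absent
- chip3: loose white ceramic fragment, about 14 x 10 x 8 mm, 10 g; origin at the centre of its underside. Any of the fragments may be absent
- chip4: loose white ceramic fragment, about 14 x 10 x 8 mm, 10 g; origin at the centre of its underside. Any of the fragments may be absent
- chip5: loose white ceramic fragment, about 14 x 10 x 8 mm, 10 g; origin at the centre of its underside. Any of the fragments may be absent
- tape: roll of brown tape, 98 mm across, bystander; origin under its centre
- timer: small white lab timer, 62 x 68 x 22 mm, bystander; origin under its centre
- beaker: empty beaker, 73 mm across, 94 mm high, bystander; origin under its centre
Things that resemble listed ones, but are neither listed nor needed, are in the scene too. Leave any blue look-alike of the scraper alone.

How it is judged:
On the way, in this order (a step that is already met when the one before it is completed fails the run):
1. all fragments are off the anvil plate and in the trough (x of chip1 in the frame of tester between -0.096 and -0.043 m and y of chip1 in the frame of tester between -0.207 and 0.002 m and z of chip1 in the frame of tester between 0.005 and 0.036 m and x of chip2 in the frame of tester between -0.096 and -0.043 m and y of chip2 in the frame of tester between -0.207 and 0.002 m and z of chip2 in the frame of tester between 0.005 and 0.036 m and x of chip3 in the frame of tester between -0.096 and -0.043 m and y of chip3 in the frame of tester between -0.207 and 0.002 m and z of chip3 in the frame of tester between 0.005 and 0.036 m and x of chip4 in the frame of tester between -0.096 and -0.043 m and y of chip4 in the frame of tester between -0.207 and 0.002 m and z of chip4 in the frame of tester between 0.005 and 0.036 m and x of chip5 in the frame of tester between -0.096 and -0.043 m and y of chip5 in the frame of tester between -0.207 and 0.002 m and z of chip5 in the frame of tester between 0.005 and 0.036 m), for 0.2 s.
2. the disc lies flat on the ring and the striker is drawn and held by the sear alone, with the fingers off both (x of disc_center in the frame of tester between 0.011 and 0.029 m and y of disc_center in the frame of tester between -0.083 and -0.064 m and z of disc_center in the frame of tester between 0.043 and 0.053 m and angle between disc's own z axis and vertical below 0.1 rad and value of joint striker above 0.044 m and contact force between the fingers and hammer below 0.3 N and contact force between the fingers and disc below 0.3 N), for 0.3 s.
3. the striker was fired by its sear and has knocked the disc at least 20 mm on along the plate, fingers off both (value of joint striker below 0.02 m and y of disc_center in the frame of tester below -0.094 m and x of disc_center in the frame of tester above -0.04 m and z of disc_center in the frame of tester between 0.042 and 0.056 m and contact force between the fingers and hammer below 0.3 N and contact force between the fingers and disc below 0.3 N), for 0.2 s.
At the end, for the whole second after the job is handed in: All fragments lie in the trough; the disc lies flat (within 0.2 rad), boss up, on the floor of the steel tray; the scraper stands upright (within 0.2 rad) on the bench; the striker is at rest within 8 mm of zero and the sear is down (below 0.06 rad); disc and scraper are still (below 0.03 m/s) (all of step 1 and x of disc_center in the frame of tray between -0.062 and 0.062 m and y of disc_center in the frame of tray between -0.097 and 0.097 m and z of disc_center in the frame of tray between 0.004 and 0.018 m and angle between each of disc, scraper's own z axis and vertical below 0.2 rad and height (world z) of scraper_handle between 0.034 and 0.056 m and value of joint striker between -0.008 and 0.008 m and value of joint sear below 0.06 rad and linear speed of each of disc, scraper below 0.03 m/s); the robot touches nothing.
It fails at once if a fragment is touched with the fingers (contact force between the fingers and chip1 above 0.5 N or contact force between the fingers and chip2 above 0.5 N or contact force between the fingers and chip3 above 0.5 N or contact force between the fingers and chip4 above 0.5 N or contact force between the fingers and chip5 above 0.5 N).
It fails at once if a bystander (tape roll, timer, beaker) is pushed more than 40 mm (distance of any of tape, timer, beaker from where it was at the start of the episode above 0.04 m).
Of chip1, chip2, chip3, chip4, chip5 only 2 to 5 are there at a start; the rules pass over those that are not, and their reading is None.
At some moment in a run one of disc, scraper may be knocked a few centimetres aside while the robot is not near it.
Once in a run the grip may slacken for a moment while it holds something.
It also fails if it takes over 210 s, if anything falls off the work surface, if the arm or the gripper's body presses on something with over 40 N, if the wrist force passes 120 N, or if a joint passes its speed limit or range.

## Working session

There is one attempt and no reset: what is moved stays moved. The work goes in short steps, Python scripts to look and compute and a tool call to move; the robot and the scene stay as the last step left them, time stands still between calls to the robot, and variables do not carry over. Pictures are saved under pics/ and viewed, on a budget of 18 in all, crops included, one or two more only if the job needs it, and the job is handed in when it is done.

Besides the shell and the picture viewer there is one more tool, called after "Call:" as name(argument=value, ...) on one line, values as JSON. jog_arm: Moves the arm, as the interface text tells. Its arguments: {"type":"object","properties":{"moves":{"type":"array","items":{"type":"object","properties":{"ax":{"type":"number"},"ay":{"type":"number"},"az":{"type":"number"},"x":{"type":"number"},"y":{"type":"number"},"z":{"type":"number"},"hand":{"type":"number"}}}},"squeeze":{"type":"number"}},"required":["moves"]}

```bash
mkdir -p pics; ls
cat > h.py <<'E'
import numpy as np, cv2
from bench import r
def snap(n):
    s=r.snapshot(n); s['E']=np.array(s['extrinsics']); s['K']=np.array(s['K']); s['d']=np.array(s['dist_coeffs']); return s
def pts(s):
    "world xyz for each pixel from range"
    h,w=s['range_z'].shape
    u,v=np.meshgrid(np.arange(w),np.arange(h))
    p=cv2.undistortPoints(np.stack([u,v],-1).reshape(-1,1,2).astype(np.float64),s['K'],s['d']).reshape(h,w,2)
    z=s['range_z'].astype(float)
    c=np.stack([p[...,0]*z,-p[...,1]*z,-z],-1)
    R,t=s['E'][:3,:3],s['E'][:3,3]
    P=(c-t)@R
    P[z==0]=np.nan
    return P
def ray(s,u,v,h):
    "pixel -> world point on plane z=h"
    p=cv2.undistortPoints(np.array([[[u,v]]],float),s['K'],s['d']).ravel()
    R,t=s['E'][:3,:3],s['E'][:3,3]
    o=-R.T@t; d=R.T@np.array([p[0],-p[1],-1]); return o+d*(h-o[2])/d[2]
def proj(s,X):
    X=np.atleast_2d(X); c=X@s['E'][:3,:3].T+s['E'][:3,3]
    c=c*[1,-1,-1]
    return cv2.projectPoints(c.reshape(-1,1,3),np.zeros(3),np.zeros(3),s['K'],s['d'])[0].reshape(-1,2)
def save(s,f): cv2.imwrite('pics/'+f,s['image'][...,::-1])
E
python3 - <<'E'
from h import *
for n in('top','side'):
    s=snap(n); save(s,n+'0.png'); np.savez('/tmp/'+n+'.npz',**{k:s[k] for k in('image','range_z')}); print(n,-s['E'][:3,:3].T@s['E'][:3,3],s['K'].tolist(),s['d'])
print(r.read_state())
E
```

```text
pics
top [-0.61453183  0.26334181  1.93551418] [[555.7878576846714, 0.0, 311.58944494772226], [0.0, 555.7878576846714, 237.51766883737304], [0.0, 0.0, 1.0]] [-0.0416725  0.         0.         0.         0.       ]
side [ 0.26447033 -1.58932606  1.14976912] [[537.355413304326, 0.0, 315.36478509241795], [0.0, 537.355413304326, 232.15119508702685], [0.0, 0.0, 1.0]] [-0.0414658  0.         0.         0.         0.       ]
{'t': 0.1, 'joint_pos': array([ 1.03179751,  0.52197494, -0.03634566,  1.59992179,  0.02118918,
        1.02109815, -0.11277394]), 'qvel': array([-7.52540699e-04,  1.00269843e-04, -8.88206680e-05, -9.40747665e-05,
        1.71644372e-03, -6.28757892e-04, -4.47355940e-04]), 'tau': array([ 5.38913722e-03, -9.28487849e+01,  1.98426962e+00, -3.70534122e+01,
        1.81220518e-02,  5.32882681e-03,  2.25723824e-05]), 'ee_pos': array([ 0.28223613, -0.55731939,  0.23078075]), 'orientation': array([-4.88318822e-04,  9.72651015e-01,  2.32270840e-01, -1.43361379e-04]), 'wrist_force': array([-0.26114757, -0.01309313,  0.26061769]), 'wrist_torque': array([ 0.03751473,  0.00204985, -0.00576243]), 'width': 0.9994931119663134}
```

View pics/top0.png

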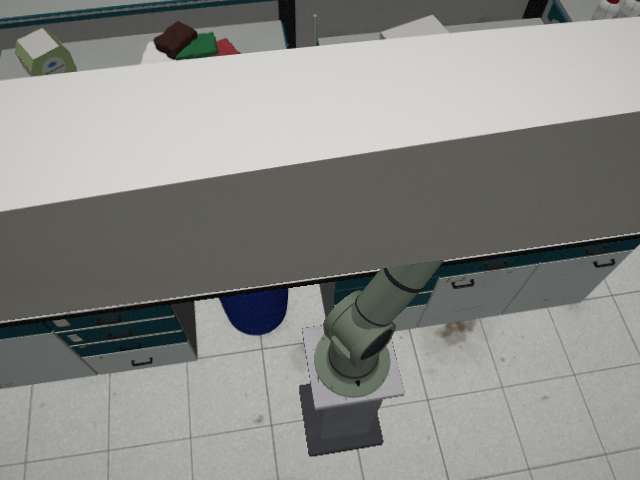

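View pics/side0.png

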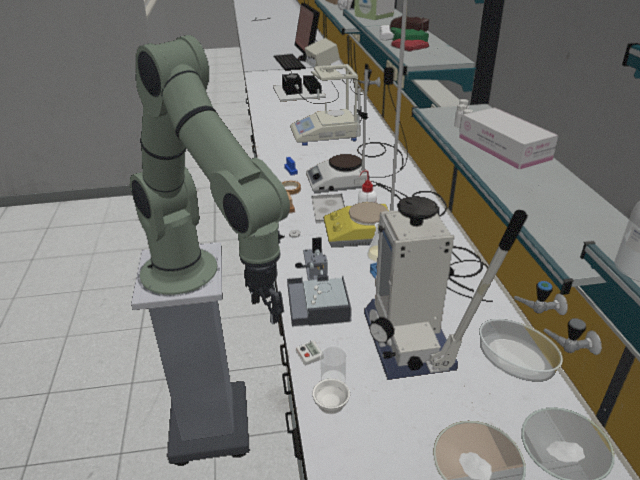

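Run:
```python
from h import *
im=cv2.imread('pics/side0.png')
cv2.imwrite('pics/c1.png',cv2.resize(im[145:255,250:400],None,fx=5.3,fy=5.3,interpolation=cv2.INTER_CUBIC))
cv2.imwrite('pics/c2.png',cv2.resize(im[228:338,265:385],None,fx=5.4,fy=5.4,interpolation=cv2.INTER_CUBIC))
s=snap('side'); P=pts(s)
for u,v in [(293,233),(291,187),(291,165),(328,207),(310,350),(333,360),(320,245),(320,300),(300,300)]: print((u,v),P[v,u].round(3),ray(s,u,v,0).round(3))
```

```text
(293, 233) [0.43  0.149 0.011] [0.432 0.166 0.   ]
(291, 187) [ 0.469  0.548 -0.002] [0.469 0.544 0.   ]
(291, 165) [0.486 0.666 0.049] [0.495 0.768 0.   ]
(328, 207) [0.602 0.338 0.   ] [0.602 0.338 0.   ]
(310, 350) [ 0.403 -0.486  0.019] [ 0.405 -0.467  0.   ]
(333, 360) [ 0.457 -0.557  0.042] [ 0.465 -0.518  0.   ]
(320, 245) [ 0.505 -0.045  0.076] [0.523 0.065 0.   ]
(320, 300) [ 0.463 -0.301  0.044] [ 0.471 -0.25   0.   ]
(300, 300) [ 0.405 -0.248  0.008] [ 0.406 -0.238  0.   ]
```

View pics/c1.png

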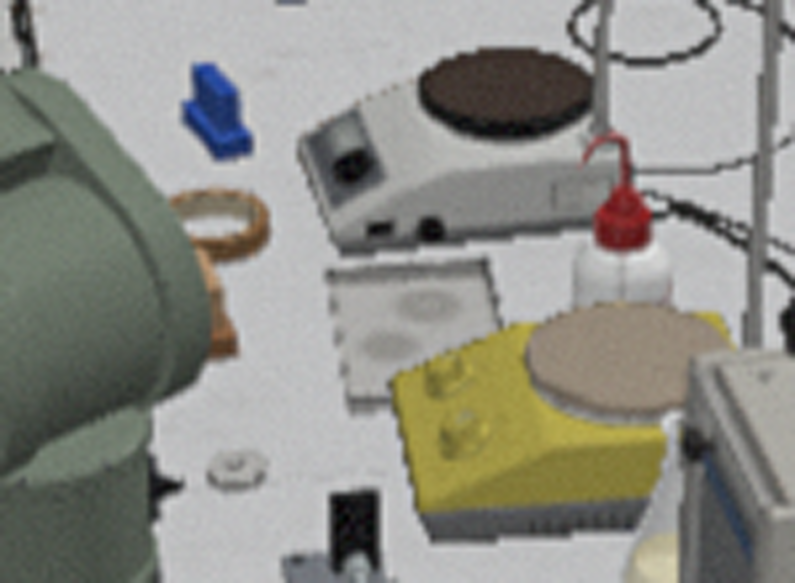

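View pics/c2.png

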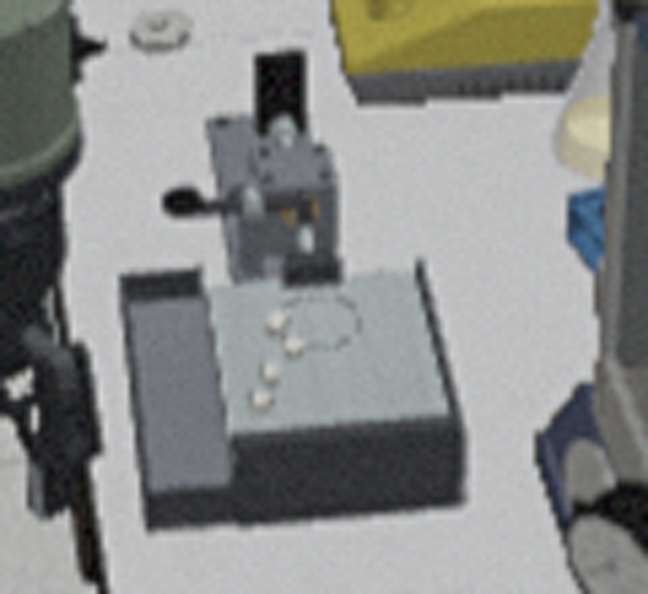

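Run:
```python
from h import *
s=snap('side'); P=pts(s); im=s['image'].astype(int); hsv=cv2.cvtColor(s['image'],cv2.COLOR_RGB2HSV)
X,Y,Z=P[...,0],P[...,1],P[...,2]
m=(Z>.033)&(Z<.047)&(X>.36)&(X<.62)&(Y>-.33)&(Y<0)
n,l,st,c=cv2.connectedComponentsWithStats(m.astype(np.uint8))
k=1+st[1:,4].argmax(); q=P[l==k]; print('plate',st[k],np.median(q[:,2]),q[:,2].std())
# per-row left/right edges
L=[];R=[]
for v in range(480):
    u=np.where((l==k)[v])[0]
    if len(u)>15: L.append(ray(s,u[0]-.5,v,.04)); R.append(ray(s,u[-1]+.5,v,.04))
L=np.array(L);R=np.array(R)
for a in(L,R):
    print(a[:3].round(3).tolist(),a[-3:].round(3).tolist())
    p=np.polyfit(a[:,1],a[:,0],1); print('x=%.4f y + %.4f'%tuple(p), np.std(np.polyval(p,a[:,1])-a[:,0]))
print('rect',cv2.minAreaRect(q[:,:2].astype(np.float32)))
# dark handle / pad
dk=(im.max(-1)<45)&(X>.36)&(X<.65)&(Y>-.2)&(Y<.12)&(Z>.04)
n,l,st,c=cv2.connectedComponentsWithStats(dk.astype(np.uint8))
for k in range(1,n):
    if st[k,4]>8: q=P[l==k]; print('dark',st[k],c[k].round(1),q.mean(0).round(4),q.min(0).round(4),q.max(0).round(4))
br=(hsv[...,0]<20)&(hsv[...,1]>90)&(X>.25)&(X<.7)&(Y>.1)&(Y<.8)&(Z>-.01)
n,l,st,c=cv2.connectedComponentsWithStats(br.astype(np.uint8))
for k in range(1,n):
    if st[k,4]>8: q=P[l==k]; print('brown',st[k],c[k].round(1),q.mean(0).round(4),q.min(0).round(4),q.max(0).round(4))
t=snap('top'); Q=pts(t); 
for u,v in[(380,150),(380,235),(380,255)]: print('shelf',Q[v,u].round(2))
```

```text
plate [ 303  278   46   31 1084] 0.03949154843373329 0.0028202369850410243
[[0.499, -0.193, 0.04], [0.456, -0.191, 0.04], [0.422, -0.191, 0.04]] [[0.416, -0.307, 0.04], [0.418, -0.313, 0.04], [0.417, -0.317, 0.04]]
x=0.1889 y + 0.4711 0.014248784227966577
[[0.558, -0.204, 0.04], [0.557, -0.209, 0.04], [0.559, -0.215, 0.04]] [[0.549, -0.331, 0.04], [0.523, -0.331, 0.04], [0.494, -0.331, 0.04]]
x=0.1696 y + 0.5966 0.010605271738698949
rect ((0.4875086843967438, -0.2583749294281006), (0.14554007351398468, 0.13551762700080872), 87.57624816894531)
dark [313 238   8  15  91] [316.5 244.1] [ 0.4936 -0.0416  0.0792] [ 0.4806 -0.0508  0.0432] [ 0.507  -0.0326  0.106 ]
dark [296 263   7   4  19] [298.5 265. ] [ 0.4142 -0.1614  0.0859] [ 0.4052 -0.1759  0.0803] [ 0.4256 -0.1476  0.0915]
brown [286 182  14  13  61] [293.5 190.1] [0.4731 0.4773 0.0193] [0.437  0.3745 0.0038] [0.5039 0.5498 0.0609]
brown [290 200   4  12  32] [291.2 207.1] [0.4447 0.325  0.0242] [0.438  0.3083 0.0025] [0.453  0.3388 0.0539]
shelf [-0.57  0.25  1.89]
shelf [nan nan nan]
shelf [nan nan nan]
```

```bash
cat >> h.py <<'E'
from scipy.spatial.transform import Rotation as Ro
def st():
    s=r.read_state(); q=s['orientation']; return s,Ro.from_quat([q[1],q[2],q[3],q[0]])
def tgt(phi): # tool down, tool x at world yaw phi (deg)
    return Ro.from_euler('z',phi,degrees=True)*Ro.from_euler('x',180,degrees=True)
def go(p,phi):
    s,R=st(); d=R.inv().apply(np.array(p)-s['ee_pos']); w=(R.inv()*tgt(phi)).as_rotvec(degrees=True)
    print('xyz',d.round(4),'axyz',w.round(2),'| at',s['ee_pos'].round(4),'t',round(s['t'],2),'F',s['wrist_force'].round(1),'w',round(s['width'],3))
E
python3 -c "
from h import *
go([.5,-.05,.36],90);go([.25,.55,.36],155)"
```

```text
xyz [ 0.4235 -0.3544 -0.1288] axyz [-3.000e-02 -1.000e-02 -6.314e+01] | at [ 0.2823 -0.5575  0.231 ] t 0.25 F [ 0.4 -0.2  0.4] w 1.001
xyz [ 0.4716 -1.0026 -0.1285] axyz [-2.0000e-02 -3.0000e-02 -1.2814e+02] | at [ 0.2823 -0.5575  0.231 ] t 0.25 F [ 0.4 -0.2  0.4] w 1.001
```

Call:
jog_arm(moves=[{"z":-0.04},{"x":0.03,"y":-0.03,"z":-0.08,"az":-5},{"x":0.4235,"y":-0.3544,"z":-0.129,"az":-63},{"x":0.4235,"y":-0.3544,"z":-0.129,"az":-63},{"x":0.4235,"y":-0.3544,"z":-0.129,"az":-63},{"x":0.4235,"y":-0.3544,"z":-0.129,"az":-63},{"x":0.4235,"y":-0.3544,"z":-0.129,"az":-63},{"x":0.4235,"y":-0.3544,"z":-0.129,"az":-63},{"x":0.4235,"y":-0.3544,"z":-0.129,"az":-63},{"x":0.4235,"y":-0.3544,"z":-0.129,"az":-63},{"x":0.4235,"y":-0.3544,"z":-0.129,"az":-63},{"x":0.4235,"y":-0.3544,"z":-0.129,"az":-63},{"x":0.4235,"y":-0.3544,"z":-0.129,"az":-63},{"x":0.4235,"y":-0.3544,"z":-0.129,"az":-63},{"x":0.4235,"y":-0.3544,"z":-0.129,"az":-63},{"x":0.4235,"y":-0.3544,"z":-0.129,"az":-63},{"x":0.4235,"y":-0.3544,"z":-0.129,"az":-63}])

```text
invalid input
```

```bash
python3 -c "
from h import *
go([.27,.52,.36],150)"
```

```text
xyz [ 0.4758 -0.9668 -0.1285] axyz [-2.0000e-02 -3.0000e-02 -1.2314e+02] | at [ 0.2823 -0.5575  0.231 ] t 0.25 F [ 0.4 -0.2  0.4] w 1.001
```

Call:
jog_arm(moves=[{"ax":0,"ay":0,"az":0,"x":0,"y":0,"z":-0.04,"hand":0},{"ax":0,"ay":0,"az":-5,"x":0.03,"y":-0.03,"z":-0.08,"hand":0}])

```text
t: 0.42
ee_pos: [0.2892, -0.5316, 0.3]
orientation: [-0.0, 0.962, 0.271, -0.001]
wrist_force: [0.2, -1.4, 1.5]
width: 0.999
```

```bash
python3 -c "
from h import *
go([.5,-.05,.36],90)"
```

```text
xyz [ 0.4312 -0.3007 -0.0604] axyz [ -0.14   0.06 -58.52] | at [ 0.2892 -0.5316  0.3   ] t 0.42 F [ 0.2 -1.4  1.5] w 0.999
```

Call:
jog_arm(moves=[{"ax":0,"ay":0,"az":-58.5,"x":0.43,"y":-0.3,"z":-0.06,"hand":0},{"ax":0,"ay":0,"az":-58.5,"x":0.43,"y":-0.3,"z":-0.06,"hand":0},{"ax":0,"ay":0,"az":-58.5,"x":0.43,"y":-0.3,"z":-0.06,"hand":0},{"ax":0,"ay":0,"az":-58.5,"x":0.43,"y":-0.3,"z":-0.06,"hand":0},{"ax":0,"ay":0,"az":-58.5,"x":0.43,"y":-0.3,"z":-0.06,"hand":0},{"ax":0,"ay":0,"az":-58.5,"x":0.43,"y":-0.3,"z":-0.06,"hand":0},{"ax":0,"ay":0,"az":-58.5,"x":0.43,"y":-0.3,"z":-0.06,"hand":0},{"ax":0,"ay":0,"az":-58.5,"x":0.43,"y":-0.3,"z":-0.06,"hand":0},{"ax":0,"ay":0,"az":-58.5,"x":0.43,"y":-0.3,"z":-0.06,"hand":0},{"ax":0,"ay":0,"az":-58.5,"x":0.43,"y":-0.3,"z":-0.06,"hand":0},{"ax":0,"ay":0,"az":-58.5,"x":0.43,"y":-0.3,"z":-0.06,"hand":0},{"ax":0,"ay":0,"az":-58.5,"x":0.43,"y":-0.3,"z":-0.06,"hand":0},{"ax":0,"ay":0,"az":-58.5,"x":0.43,"y":-0.3,"z":-0.06,"hand":0},{"ax":0,"ay":0,"az":-58.5,"x":0.43,"y":-0.3,"z":-0.06,"hand":0}])

```text
t: 1.58
ee_pos: [0.5008, -0.0459, 0.3602]
orientation: [-0.001, 0.705, 0.709, 0.0]
wrist_force: [-0.3, -0.0, -0.3]
width: 1.001
```

```bash
python3 -c "
from h import *
go([.28,.5,.36],150)
s=snap('side'); save(s,'s1.png')
im=s['image'][...,::-1]
cv2.imwrite('pics/c3.png',cv2.resize(im[150:250,250:370],None,fx=6,fy=6,interpolation=cv2.INTER_CUBIC))"
```

```text
xyz [ 0.5472 -0.2174  0.0016] axyz [ 1.000e-02 -1.400e-01 -5.964e+01] | at [ 0.5008 -0.0459  0.3602] t 1.58 F [-0.3 -0.  -0.3] w 1.001
```

View pics/c3.png

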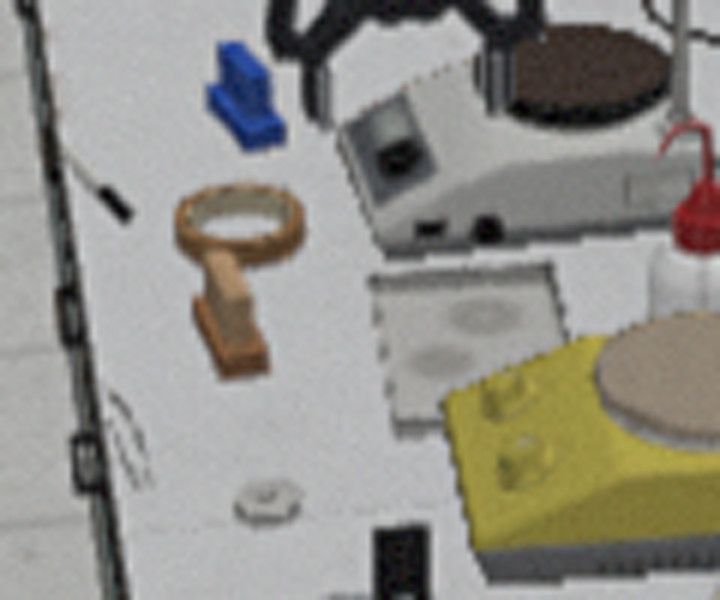

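```bash
cat > m.py <<'E'
from h import *
def scraper(s,P,box=(.3,.75,.1,.6)):
    hsv=cv2.cvtColor(s['image'],cv2.COLOR_RGB2HSV); X,Y,Z=P[...,0],P[...,1],P[...,2]
    br=(hsv[...,0]<22)&(hsv[...,1]>70)&(X>box[0])&(X<box[1])&(Y>box[2])&(Y<box[3])&(Z>-.01)
    n,l,st,c=cv2.connectedComponentsWithStats(br.astype(np.uint8))
    for k in range(1,n):
        if st[k,4]>40:
            q=P[l==k]; print('brown',st[k],c[k].round(1),q.min(0).round(4),q.max(0).round(4))
            for a,b in((.054,.07),(.016,.026)):
                t=q[(q[:,2]>a)&(q[:,2]<b)]
                if len(t)>8: print('  ',a,len(t),t.mean(0).round(4),cv2.minAreaRect(t[:,:2].astype(np.float32)), np.polyfit(t[:,1],t[:,0],1).round(3))
E
python3 - <<'E'
from m import *
s=snap('side');P=pts(s); scraper(s,P)
# corner estimates from crop (scale 6, offset 250,150)
for n,x,y,h in[('foot near L bot',222,380,0),('foot near R bot',268,373,0),('foot far L top',195,300,.022),('foot nearL top',222,360,.022),('foot near R top',266,347,.022),('bar top nearL',230,297,.062),('bar top nearR',251,292,.062),('bar top farL',205,252,.062),('bar topfarR',228,250,.062),
 ('tray nl',400,435,0),('tray fl',370,280,.016),('tray fr',550,265,.016),
 ('disc L',235,497,.008),('disc R',301,497,.008),('disc near',268,525,0),('boss',268,492,.016)]:
    print(n,ray(s,250+(x+.5)/6-.5,150+(y+.5)/6-.5,h).round(4))
E
```

```text
brown [362 173   9  19  56] [366.4 184.6] [0.7194 0.2126 0.1217] [0.7496 0.2448 0.1964]
brown [279 181  21  32 267] [288.5 196.6] [4.133e-01 3.036e-01 3.000e-04] [0.5033 0.5743 0.0674]
   0.054 48 [0.4337 0.3572 0.0597] ((0.43353697657585144, 0.35852792859077454), (0.020777758210897446, 0.07020056247711182), 4.753207683563232) [-0.08   0.462]
   0.016 107 [0.4485 0.4387 0.0206] ((0.4475007951259613, 0.4385329484939575), (0.27124664187431335, 0.08925193548202515), 82.66144561767578) [0.153 0.382]
foot near L bot [0.4243 0.3221 0.    ]
foot near R bot [0.4568 0.3257 0.    ]
foot far L top [0.4145 0.3984 0.022 ]
foot nearL top [0.4241 0.312  0.022 ]
foot near R top [0.456  0.3239 0.022 ]
bar top nearL [0.4332 0.3276 0.062 ]
bar top nearR [0.4482 0.3318 0.062 ]
bar top farL [0.4232 0.3943 0.062 ]
bar topfarR [0.4394 0.3942 0.062 ]
tray nl [0.5342 0.2288 0.    ]
tray fl [0.5422 0.4146 0.016 ]
tray fr [0.6733 0.4124 0.016 ]
disc L [0.4151 0.1607 0.008 ]
disc R [0.4573 0.153  0.008 ]
disc near [0.4334 0.1363 0.    ]
boss [0.4358 0.1505 0.016 ]
```

```bash
python3 -c "
from h import *
go([.4345,.358,.14],95)"
```

```text
xyz [ 0.4086 -0.0637  0.2198] axyz [-0.16 -0.02 -4.91] | at [ 0.4994 -0.0506  0.3595] t 1.68 F [ 0.1 -0.1 -0.2] w 1.001
```

Call:
jog_arm(moves=[{"ax":0,"ay":0,"az":-4.9,"x":0.408,"y":-0.064,"z":0.1,"hand":0},{"ax":0,"ay":0,"az":-4.9,"x":0.408,"y":-0.064,"z":0.1,"hand":0},{"ax":0,"ay":0,"az":-4.9,"x":0.408,"y":-0.064,"z":0.1,"hand":0},{"ax":0,"ay":0,"az":-4.9,"x":0.408,"y":-0.064,"z":0.1,"hand":0},{"ax":0,"ay":0,"az":-4.9,"x":0.408,"y":-0.064,"z":0.1,"hand":0},{"ax":0,"ay":0,"az":-4.9,"x":0.408,"y":-0.064,"z":0.1,"hand":0},{"ax":0,"ay":0,"az":-4.9,"x":0.408,"y":-0.064,"z":0.1,"hand":0},{"ax":0,"ay":0,"az":-4.9,"x":0.408,"y":-0.064,"z":0.1,"hand":0},{"ax":0,"ay":0,"az":-4.9,"x":0.408,"y":-0.064,"z":0.1,"hand":0},{"ax":0,"ay":0,"az":-4.9,"x":0.408,"y":-0.064,"z":0.1,"hand":0},{"ax":0,"ay":0,"az":-4.9,"x":0.408,"y":-0.064,"z":0.1,"hand":0},{"ax":0,"ay":0,"az":-4.9,"x":0.4085,"y":-0.064,"z":0.22,"hand":0},{"ax":0,"ay":0,"az":-4.9,"x":0.4085,"y":-0.064,"z":0.22,"hand":0},{"ax":0,"ay":0,"az":-4.9,"x":0.4085,"y":-0.064,"z":0.22,"hand":0},{"ax":0,"ay":0,"az":-4.9,"x":0.4085,"y":-0.064,"z":0.22,"hand":0},{"ax":0,"ay":0,"az":-4.9,"x":0.4085,"y":-0.064,"z":0.22,"hand":0}])

```text
t: 3.02
ee_pos: [0.4342, 0.3566, 0.1394]
orientation: [-0.001, 0.676, 0.737, -0.002]
wrist_force: [-0.3, -0.6, 0.8]
width: 1.002
```

Run:
```python
from m import *
s=snap('side');P=pts(s); scraper(s,P)
go([.4345,.358,.028],95)
# refine tester lines: horizontals using plate
im=s['image']; save(s,'s2.png')
```

```text
brown [279 181  21  32 271] [288.4 196.5] [0.4127 0.3115 0.0028] [0.5059 0.5685 0.07  ]
   0.054 44 [0.4337 0.3552 0.0599] ((0.43365561962127686, 0.35845282673835754), (0.01881963573396206, 0.0857429951429367), 3.9867522716522217) [-0.067  0.457]
   0.016 118 [0.4457 0.443  0.0205] ((0.4486749470233917, 0.4423925578594208), (0.2547161281108856, 0.08924077451229095), 83.10105895996094) [0.146 0.381]
xyz [ 3.000e-04 -1.000e-04  1.132e-01] axyz [-0.13 -0.04 -0.07] | at [0.4349 0.3577 0.1412] t 3.07 F [-0.3  0.5  0.1] w 1.0
```

Call:
jog_arm(squeeze=60, moves=[{"ax":0,"ay":0,"az":0,"x":0,"y":0,"z":0.04,"hand":0},{"ax":0,"ay":0,"az":0,"x":0,"y":0,"z":0.08,"hand":0},{"ax":0,"ay":0,"az":0,"x":0,"y":0,"z":0.113,"hand":0},{"ax":0,"ay":0,"az":0,"x":0,"y":0,"z":0.113,"hand":0},{"ax":0,"ay":0,"az":0,"x":0,"y":0,"z":0.113,"hand":255},{"ax":0,"ay":0,"az":0,"x":0,"y":0,"z":0.113,"hand":255},{"ax":0,"ay":0,"az":0,"x":0,"y":0,"z":0.113,"hand":255},{"ax":0,"ay":0,"az":0,"x":0,"y":0,"z":0.113,"hand":255},{"ax":0,"ay":0,"az":0,"x":0,"y":0,"z":0.113,"hand":255},{"ax":0,"ay":0,"az":0,"x":0,"y":0,"z":0.113,"hand":255},{"ax":0,"ay":0,"az":0,"x":0,"y":0,"z":0.113,"hand":255},{"ax":0,"ay":0,"az":0,"x":0,"y":0,"z":0.113,"hand":255},{"ax":0,"ay":0,"az":0,"x":0,"y":0,"z":0.113,"hand":255},{"ax":0,"ay":0,"az":0,"x":0,"y":0,"z":0.113,"hand":255}])

```text
t: 4.23
ee_pos: [0.4353, 0.358, 0.0296]
orientation: [-0.001, 0.676, 0.737, 0.0]
wrist_force: [-0.7, -4.0, 17.9]
width: 0.249
```

Run:
```python
from m import *
s=snap('side');P=pts(s); X,Y,Z=P[...,0],P[...,1],P[...,2]
go([.4345,.358,.028],95)
hsv=cv2.cvtColor(s['image'],cv2.COLOR_RGB2HSV)
reg=(X>.36)&(X<.62)&(Y>-.36)&(Y<.02)
for nm,lo,hi in(('plate',.033,.047),('trough',.003,.018)):
    m=reg&(Z>lo)&(Z<hi)&(Y<-.19)&(Y>-.3) 
    a=[]
    for v in range(270,320):
        u=np.where(m[v])[0]
        if nm=='trough': u=u[X[v][u]>.36]
        if len(u)>8: a.append((v,u[0],u[-1],*ray(s,u[0]-.5,v,(lo+hi)/2)[:2].round(4),*ray(s,u[-1]+.5,v,(lo+hi)/2)[:2].round(4)))
    print(nm);[print(*x) for x in a[::3]]
# housing / top features
for nm,lo,hi in(('housing66',.06,.071),('top87',.08,.095),('stop64',.058,.07)):
    m=reg&(Z>lo)&(Z<hi)
    n,l,st,c=cv2.connectedComponentsWithStats(m.astype(np.uint8))
    for k in range(1,n):
        if st[k,4]>12: q=P[l==k]; print(nm,st[k],q.mean(0).round(4),q.min(0).round(4),q.max(0).round(4),cv2.minAreaRect(q[:,:2].astype(np.float32))[2])
# chips
w=reg&(Z>.036)&(hsv[...,2]>200)&(Y<-.12)
n,l,st,c=cv2.connectedComponentsWithStats(w.astype(np.uint8))
for k in range(1,n):
    if st[k,4]>=3: print('chip',st[k],c[k].round(1),ray(s,*c[k],.044).round(4))
```

```text
xyz [ 0.0001 -0.0008  0.0016] axyz [-0.03 -0.07 -0.07] | at [0.4353 0.358  0.0296] t 4.28 F [-1.  -3.6 17.9] w 0.248
plate
279 328 342 0.5057 -0.1946 0.5549 -0.2035
282 303 344 0.4214 -0.1958 0.5583 -0.2203
285 304 345 0.4225 -0.2121 0.5583 -0.2364
288 304 344 0.4204 -0.2275 0.552 -0.2511
291 305 346 0.4214 -0.2433 0.5553 -0.2673
294 305 347 0.4193 -0.2584 0.5554 -0.2826
297 305 346 0.4173 -0.2731 0.5492 -0.2967
300 306 333 0.4184 -0.2883 0.5057 -0.3038
trough
289 290 353 0.3776 -0.1884 0.5881 -0.226
292 290 363 0.3758 -0.204 0.6173 -0.2471
295 287 363 0.3642 -0.2177 0.6138 -0.2622
298 290 357 0.3722 -0.2346 0.5911 -0.2736
301 291 366 0.3737 -0.2501 0.6165 -0.2933
304 288 362 0.3624 -0.2632 0.6004 -0.3055
307 292 306 0.3734 -0.28 0.4208 -0.2884
310 292 306 0.3717 -0.2943 0.4187 -0.3026
housing66 [312 246  10   4  23] [ 0.4936 -0.0414  0.0654] [ 0.4773 -0.0469  0.0613] [ 0.5103 -0.0356  0.0709] 88.7696304321289
housing66 [312 255  16  10 113] [ 0.492  -0.1141  0.0651] [ 0.4662 -0.1393  0.0602] [ 0.517  -0.0871  0.0709] 86.76737213134766
housing66 [318 275  10   3  15] [ 0.4879 -0.206   0.0626] [ 0.473  -0.2135  0.0604] [ 0.501  -0.1978  0.0677] 82.62863159179688
top87 [312 240  10   5  31] [ 0.4936 -0.0404  0.0886] [ 0.4776 -0.0471  0.0822] [ 0.5091 -0.0299  0.0947] 79.69982147216797
top87 [295 261  28   8  79] [ 0.4368 -0.1624  0.0838] [ 0.4023 -0.18    0.08  ] [ 0.4916 -0.1413  0.0909] 7.279984951019287
stop64 [312 246  10   6  28] [ 0.4936 -0.0421  0.0638] [ 0.4773 -0.0545  0.0581] [ 0.5103 -0.0351  0.0696] 87.12512969970703
stop64 [312 255  16  11 113] [ 0.4933 -0.1137  0.064 ] [ 0.4668 -0.1402  0.058 ] [ 0.5174 -0.0805  0.0699] 1.0049574375152588
stop64 [318 275  10   4  24] [ 0.4878 -0.2053  0.0613] [ 0.4727 -0.2135  0.0585] [ 0.501  -0.1948  0.0677] 82.62863159179688
```

```bash
cat >> h.py <<'E'
O=np.array([.4695,-.1645]); YW=-2.6
def T(xt,yt): # tester mm -> world xy
    a=np.deg2rad(YW); c,s_=np.cos(a),np.sin(a); return O+np.array([c*xt-s_*yt,s_*xt+c*yt])/1000
def Ti(p):
    a=np.deg2rad(YW); c,s_=np.cos(a),np.sin(a); d=(np.asarray(p)[:2]-O)*1000; return np.array([c*d[0]+s_*d[1],-s_*d[0]+c*d[1]])
def chips(s,f=None):
    P=pts(s); X,Y,Z=P[...,0],P[...,1],P[...,2]; g=s['image'].min(-1)
    c4=np.array([[*T(-100,-205),.03],[*T(-100,-45),.03],[*T(88,-45),.045],[*T(88,-205),.045]])
    m=np.zeros(g.shape,np.uint8); cv2.fillPoly(m,[proj(s,c4).round().astype(int)],1)
    bl=cv2.medianBlur(np.ascontiguousarray(g),11).astype(int)
    w=(m>0)&(g.astype(int)-bl>22)
    n,l,st_,c=cv2.connectedComponentsWithStats(w.astype(np.uint8))
    for k in range(1,n):
        if st_[k,4]>=3: print('chip n',st_[k,4],c[k].round(1),'z',np.nanmedian(Z[l==k]).round(3),'if on plate',Ti(ray(s,*c[k],.045)).round(1),'if trough',Ti(ray(s,*c[k],.015)).round(1))
E
python3 - <<'E'
from h import *
s=snap('side'); chips(s)
for q in[(277,322),(293,346),(270,371),(260,399)]: print(Ti(ray(s,265+q[0]/5.4,228+q[1]/5.4,.045)).round(1))
print(T(58,-143),T(-50,-143),T(58,-95),T(-50,-95))
go([*T(58,-143),.0715+.1],90+YW)
E
```

```text
chip n 5 [315.8 286.4] z 0.046 if on plate [ -6.1 -68.4] if trough [ -2.4 -31.4]
chip n 4 [319.  291.2] z 0.044 if on plate [  1.4 -94.4] if trough [  5.2 -58.1]
chip n 12 [308.2 305.8] z 0.04 if on plate [ -40.3 -160.7] if trough [ -37.6 -126.2]
chip n 3 [344. 304.] z 0.038 if on plate [  71.5 -166.6] if trough [  77.3 -132.3]
chip n 13 [305.7 315.8] z 0.01 if on plate [ -52.4 -205.7] if trough [ -50.  -172.4]
[ -5.2 -74.9]
[  1.7 -98.6]
[ -14.4 -119.8]
[ -22.9 -144.1]
[ 0.52095339 -0.30998384] [ 0.41306456 -0.30508464] [ 0.52313081 -0.26203326] [ 0.41524199 -0.25713405]
xyz [-0.6727  0.0278 -0.1426] axyz [-0.03 -0.07  7.53] | at [0.4353 0.358  0.0297] t 4.33 F [-2.2 -4.2 17.4] w 0.249
```

Call:
jog_arm(squeeze=80, moves=[{"ax":0,"ay":0,"az":0,"x":0,"y":0,"z":-0.04,"hand":255},{"ax":0,"ay":0,"az":0,"x":0,"y":0,"z":-0.08,"hand":255},{"ax":0,"ay":0,"az":0,"x":0,"y":0,"z":-0.12,"hand":255},{"ax":0,"ay":0,"az":7.5,"x":-0.04,"y":0,"z":-0.15,"hand":255},{"ax":0,"ay":0,"az":7.5,"x":-0.08,"y":0,"z":-0.18,"hand":255},{"ax":0,"ay":0,"az":7.5,"x":-0.115,"y":0.005,"z":-0.19,"hand":255},{"ax":0,"ay":0,"az":7.5,"x":-0.15,"y":0.01,"z":-0.19,"hand":255},{"ax":0,"ay":0,"az":7.5,"x":-0.19,"y":0.01,"z":-0.19,"hand":255},{"ax":0,"ay":0,"az":7.5,"x":-0.23,"y":0.01,"z":-0.19,"hand":255},{"ax":0,"ay":0,"az":7.5,"x":-0.27,"y":0.01,"z":-0.19,"hand":255},{"ax":0,"ay":0,"az":7.5,"x":-0.31,"y":0.01,"z":-0.19,"hand":255},{"ax":0,"ay":0,"az":7.5,"x":-0.35,"y":0.015,"z":-0.19,"hand":255},{"ax":0,"ay":0,"az":7.5,"x":-0.39,"y":0.015,"z":-0.19,"hand":255},{"ax":0,"ay":0,"az":7.5,"x":-0.43,"y":0.02,"z":-0.19,"hand":255},{"ax":0,"ay":0,"az":7.5,"x":-0.47,"y":0.025,"z":-0.19,"hand":255},{"ax":0,"ay":0,"az":7.5,"x":-0.51,"y":0.028,"z":-0.19,"hand":255},{"ax":0,"ay":0,"az":7.5,"x":-0.55,"y":0.028,"z":-0.18,"hand":255},{"ax":0,"ay":0,"az":7.5,"x":-0.59,"y":0.028,"z":-0.17,"hand":255},{"ax":0,"ay":0,"az":7.5,"x":-0.63,"y":0.028,"z":-0.16,"hand":255},{"ax":0,"ay":0,"az":7.5,"x":-0.67,"y":0.028,"z":-0.145,"hand":255}])

```text
t: 6.0
ee_pos: [0.5209, -0.3086, 0.1749]
orientation: [0.0, 0.723, 0.691, 0.0]
wrist_force: [0.9, 0.4, -0.7]
width: 0.246
```

Run:
```python
from h import *
s=snap('side'); save(s,'s3.png')
im=s['image'][...,::-1]
cv2.imwrite('pics/c4.png',cv2.resize(im[225:345,260:400],None,fx=5,fy=5,interpolation=cv2.INTER_CUBIC))
go([*T(50,-143),.0715],90+YW)
```

```text
xyz [ 0.0068 -0.0056  0.0996] axyz [-0.18  0.1  -0.37] | at [ 0.5186 -0.3165  0.1711] t 6.05 F [-8.9 -6.9 -6.7] w 0.246
```

View pics/c4.png

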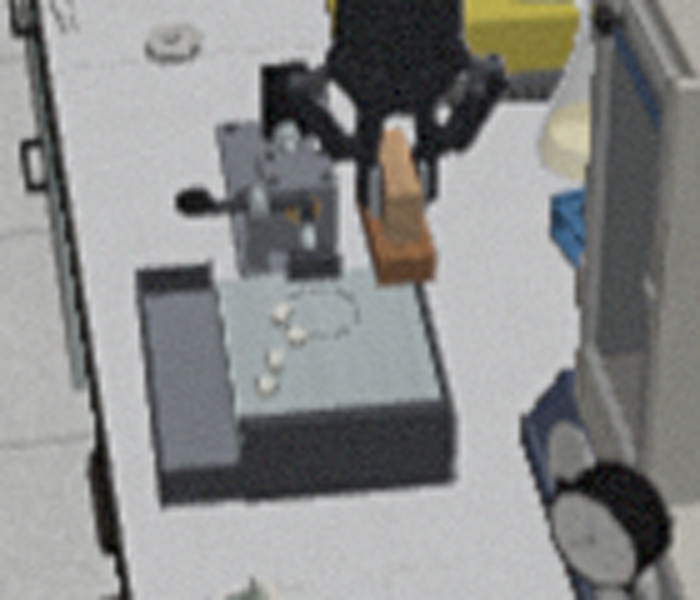

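Call:
jog_arm(moves=[{"ax":0,"ay":0,"az":-0.4,"x":0.007,"y":-0.0055,"z":0.035,"hand":255},{"ax":0,"ay":0,"az":-0.4,"x":0.007,"y":-0.0055,"z":0.07,"hand":255},{"ax":0,"ay":0,"az":-0.4,"x":0.007,"y":-0.0055,"z":0.09,"hand":255},{"ax":0,"ay":0,"az":-0.4,"x":0.007,"y":-0.0055,"z":0.0985,"hand":255},{"ax":0,"ay":0,"az":-0.4,"x":0.007,"y":-0.0055,"z":0.0985,"hand":255},{"ax":0,"ay":0,"az":-0.4,"x":0.007,"y":-0.02,"z":0.0985,"hand":255},{"ax":0,"ay":0,"az":-0.4,"x":0.007,"y":-0.035,"z":0.0985,"hand":255},{"ax":0,"ay":0,"az":-0.4,"x":0.007,"y":-0.045,"z":0.0985,"hand":255},{"ax":0,"ay":0,"az":-0.4,"x":0.007,"y":-0.055,"z":0.0985,"hand":255},{"ax":0,"ay":0,"az":-0.4,"x":0.007,"y":-0.065,"z":0.0985,"hand":255},{"ax":0,"ay":0,"az":-0.4,"x":0.007,"y":-0.075,"z":0.0985,"hand":255},{"ax":0,"ay":0,"az":-0.4,"x":0.007,"y":-0.085,"z":0.0985,"hand":255},{"ax":0,"ay":0,"az":-0.4,"x":0.007,"y":-0.095,"z":0.0985,"hand":255},{"ax":0,"ay":0,"az":-0.4,"x":0.007,"y":-0.105,"z":0.0985,"hand":255},{"ax":0,"ay":0,"az":-0.4,"x":0.007,"y":-0.105,"z":0.0985,"hand":255},{"ax":0,"ay":0,"az":-0.4,"x":0.007,"y":-0.105,"z":0.0985,"hand":255}])

```text
t: 7.38
ee_pos: [0.4135, -0.3044, 0.0731]
orientation: [-0.0, 0.723, 0.691, -0.002]
wrist_force: [1.3, -1.3, -1.2]
width: 0.246
```

Run:
```python
from h import *
print(Ti(r.read_state()['ee_pos']))
s=snap('side'); chips(s)
go([*T(50,-95),.0715],90+YW)
im=s['image'][...,::-1]
cv2.imwrite('pics/c5.png',cv2.resize(im[250:345,270:370],None,fx=6,fy=6,interpolation=cv2.INTER_CUBIC))
```

```text
[ -49.60140932 -142.33460468]
chip n 18 [314.5 286.8] z 0.048 if on plate [-10.5 -70.1] if trough [ -7.  -33.1]
chip n 13 [294.2 288.5] z 0.01 if on plate [-76.8 -70.2] if trough [-75.1 -33.2]
chip n 9 [297.1 298.1] z 0.013 if on plate [ -71.4 -119.2] if trough [-69.6 -83.6]
chip n 4 [310.8 296.8] z 0.038 if on plate [ -27.8 -118.2] if trough [-24.8 -82.5]
chip n 16 [313.2 305.5] z 0.038 if on plate [ -24.6 -161.2] if trough [ -21.5 -126.7]
chip n 5 [344.2 303.6] z 0.041 if on plate [  72.5 -164.8] if trough [  78.2 -130.4]
chip n 4 [298.8 308. ] z 0.013 if on plate [ -70.3 -167.1] if trough [ -68.4 -132.7]
chip n 24 [305.8 314.3] z 0.009 if on plate [ -51.4 -198.7] if trough [ -49.  -165.2]
xyz [0.0472 0.0991 0.0013] axyz [-0.14  0.1   0.02] | at [ 0.4141 -0.3044  0.0731] t 7.43 F [-0.2 -0.2 -1.4] w 0.244
```

View pics/c5.png

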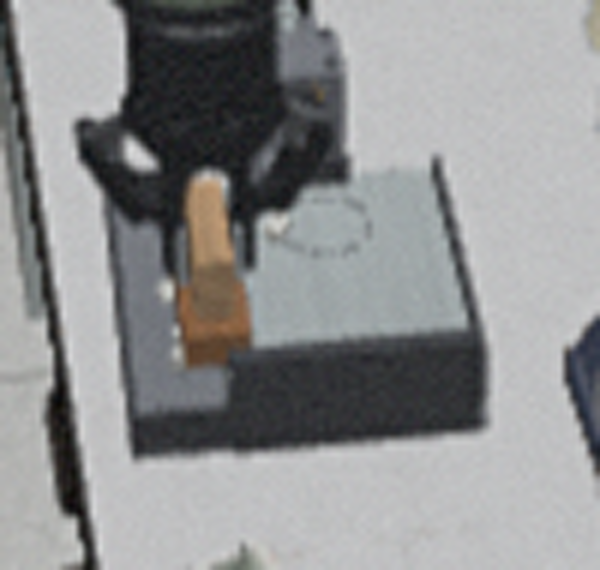

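Call:
jog_arm(moves=[{"ax":0,"ay":0,"az":0,"x":0,"y":0,"z":-0.035,"hand":255},{"ax":0,"ay":0,"az":0,"x":0.01,"y":0.01,"z":-0.055,"hand":255},{"ax":0,"ay":0,"az":0,"x":0.02,"y":0.04,"z":-0.06,"hand":255},{"ax":0,"ay":0,"az":0,"x":0.035,"y":0.075,"z":-0.06,"hand":255},{"ax":0,"ay":0,"az":0,"x":0.047,"y":0.099,"z":-0.05,"hand":255},{"ax":0,"ay":0,"az":0,"x":0.047,"y":0.099,"z":-0.03,"hand":255},{"ax":0,"ay":0,"az":0,"x":0.047,"y":0.099,"z":-0.01,"hand":255},{"ax":0,"ay":0,"az":0,"x":0.047,"y":0.099,"z":0,"hand":255},{"ax":0,"ay":0,"az":0,"x":0.047,"y":0.085,"z":0,"hand":255},{"ax":0,"ay":0,"az":0,"x":0.047,"y":0.075,"z":0,"hand":255},{"ax":0,"ay":0,"az":0,"x":0.047,"y":0.065,"z":0,"hand":255},{"ax":0,"ay":0,"az":0,"x":0.047,"y":0.055,"z":0,"hand":255},{"ax":0,"ay":0,"az":0,"x":0.047,"y":0.045,"z":0,"hand":255},{"ax":0,"ay":0,"az":0,"x":0.047,"y":0.035,"z":0,"hand":255},{"ax":0,"ay":0,"az":0,"x":0.047,"y":0.025,"z":0,"hand":255},{"ax":0,"ay":0,"az":0,"x":0.047,"y":0.015,"z":0,"hand":255},{"ax":0,"ay":0,"az":0,"x":0.047,"y":0.005,"z":0,"hand":255},{"ax":0,"ay":0,"az":0,"x":0.047,"y":-0.005,"z":0,"hand":255},{"ax":0,"ay":0,"az":0,"x":0.047,"y":-0.005,"z":0,"hand":255},{"ax":0,"ay":0,"az":0,"x":0.047,"y":-0.005,"z":0,"hand":255}])

```text
t: 9.1
ee_pos: [0.4109, -0.2574, 0.0732]
orientation: [-0.0, 0.723, 0.691, -0.002]
wrist_force: [1.5, 0.0, -1.3]
width: 0.248
```

Run:
```python
from h import *
print(Ti(r.read_state()['ee_pos']))
go([*T(60,-100),.22],90+YW);
```

```text
[-54.29986665 -95.41592061]
xyz [-0.0049  0.1139 -0.1471] axyz [-0.14  0.11 -0.  ] | at [ 0.4109 -0.2574  0.0732] t 9.1 F [ 1.5  0.  -1.3] w 0.248
```

Call:
jog_arm(moves=[{"ax":0,"ay":0,"az":0,"x":0,"y":0,"z":-0.04,"hand":255},{"ax":0,"ay":0,"az":0,"x":0,"y":0,"z":-0.08,"hand":255},{"ax":0,"ay":0,"az":0,"x":0,"y":0,"z":-0.12,"hand":255},{"ax":0,"ay":0,"az":0,"x":0.03,"y":0,"z":-0.145,"hand":255},{"ax":0,"ay":0,"az":0,"x":0.07,"y":0,"z":-0.147,"hand":255},{"ax":0,"ay":0,"az":0,"x":0.11,"y":0,"z":-0.147,"hand":255},{"ax":0,"ay":0,"az":0,"x":0.15,"y":0,"z":-0.147,"hand":255},{"ax":0,"ay":0,"az":0,"x":0.19,"y":0,"z":-0.147,"hand":255},{"ax":0,"ay":0,"az":0,"x":0.23,"y":0,"z":-0.147,"hand":255},{"ax":0,"ay":0,"az":0,"x":0.27,"y":0,"z":-0.147,"hand":255},{"ax":0,"ay":0,"az":0,"x":0.31,"y":0,"z":-0.147,"hand":255},{"ax":0,"ay":0,"az":0,"x":0.35,"y":0,"z":-0.147,"hand":255},{"ax":0,"ay":0,"az":0,"x":0.39,"y":0,"z":-0.147,"hand":255},{"ax":0,"ay":0,"az":0,"x":0.43,"y":0,"z":-0.147,"hand":255},{"ax":0,"ay":0,"az":0,"x":0.47,"y":0,"z":-0.147,"hand":255},{"ax":0,"ay":0,"az":0,"x":0.5,"y":0,"z":-0.147,"hand":255},{"ax":0,"ay":0,"az":0,"x":0.5,"y":0,"z":-0.147,"hand":255}])

```text
t: 10.52
ee_pos: [0.4332, 0.2493, 0.2196]
orientation: [-0.002, 0.721, 0.693, 0.0]
wrist_force: [-1.0, 0.4, -2.0]
width: 0.245
```

Run:
```python
from h import *
s=snap('side'); chips(s); save(s,'s4.png')
go([.4345,.358,.0315],90+YW); 
im=s['image'][...,::-1]
cv2.imwrite('pics/c6.png',cv2.resize(im[180:325,270:370],None,fx=4.1,fy=4.1,interpolation=cv2.INTER_CUBIC))
```

```text
chip n 24 [299.2 296.9] z 0.016 if on plate [ -64.4 -114. ] if trough [-62.4 -78.2]
chip n 5 [344.6 303.6] z 0.038 if on plate [  73.7 -165. ] if trough [  79.5 -130.6]
chip n 19 [300.  306.7] z 0.016 if on plate [ -65.9 -161.4] if trough [ -63.9 -126.9]
chip n 11 [308.2 306. ] z 0.041 if on plate [ -40.3 -161.5] if trough [ -37.6 -127. ]
chip n 12 [305.8 315.8] z 0.01 if on plate [ -51.9 -205.7] if trough [ -49.5 -172.4]
xyz [ 0.1118 -0.0029  0.1877] axyz [-0.16 -0.01  0.28] | at [0.4334 0.2461 0.2192] t 10.57 F [ 0.2 -1.6 -1.2] w 0.244
```

View pics/c6.png

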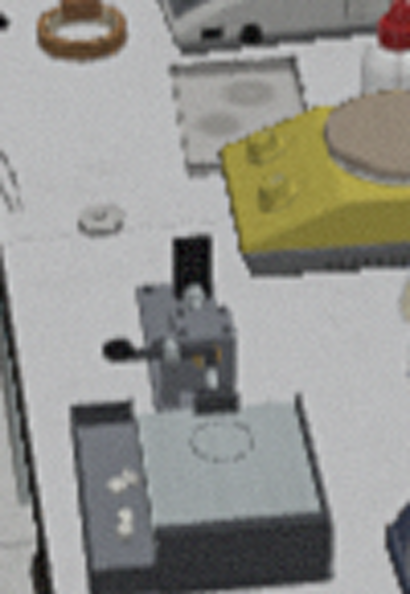

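Call:
jog_arm(moves=[{"ax":0,"ay":0,"az":0,"x":0.04,"y":-0.003,"z":0.03,"hand":255},{"ax":0,"ay":0,"az":0,"x":0.08,"y":-0.003,"z":0.06,"hand":255},{"ax":0,"ay":0,"az":0,"x":0.112,"y":-0.003,"z":0.1,"hand":255},{"ax":0,"ay":0,"az":0,"x":0.112,"y":-0.003,"z":0.135,"hand":255},{"ax":0,"ay":0,"az":0,"x":0.112,"y":-0.003,"z":0.165,"hand":255},{"ax":0,"ay":0,"az":0,"x":0.112,"y":-0.003,"z":0.18,"hand":255},{"ax":0,"ay":0,"az":0,"x":0.112,"y":-0.003,"z":0.188,"hand":255},{"ax":0,"ay":0,"az":0,"x":0.112,"y":-0.003,"z":0.188,"hand":255},{"ax":0,"ay":0,"az":0,"x":0.112,"y":-0.003,"z":0.188,"hand":255}])

```text
t: 11.32
ee_pos: [0.4348, 0.3578, 0.0316]
orientation: [-0.001, 0.721, 0.692, -0.001]
wrist_force: [0.3, 0.2, -0.8]
width: 0.244
```

Call:
jog_arm(moves=[{"ax":0,"ay":0,"az":0,"x":0,"y":0,"z":0.0015,"hand":255},{"ax":0,"ay":0,"az":0,"x":0,"y":0,"z":0.0015,"hand":255},{"ax":0,"ay":0,"az":0,"x":0,"y":0,"z":0.001,"hand":0},{"ax":0,"ay":0,"az":0,"x":0,"y":0,"z":0,"hand":0},{"ax":0,"ay":0,"az":0,"x":0,"y":0,"z":0,"hand":0},{"ax":0,"ay":0,"az":0,"x":0,"y":0,"z":0,"hand":0},{"ax":0,"ay":0,"az":0,"x":0,"y":0,"z":0,"hand":0},{"ax":0,"ay":0,"az":0,"x":0,"y":0,"z":0,"hand":0},{"ax":0,"ay":0,"az":0,"x":0,"y":0,"z":0,"hand":0},{"ax":0,"ay":0,"az":0,"x":0,"y":0,"z":-0.03,"hand":0},{"ax":0,"ay":0,"az":0,"x":0,"y":0,"z":-0.07,"hand":0},{"ax":0,"ay":0,"az":0,"x":0,"y":0,"z":-0.11,"hand":0},{"ax":0,"ay":0,"az":0,"x":0,"y":0,"z":-0.12,"hand":0},{"ax":0,"ay":0,"az":0,"x":0,"y":0,"z":-0.12,"hand":0}])

```text
t: 12.48
ee_pos: [0.4363, 0.3588, 0.1548]
orientation: [-0.001, 0.722, 0.692, 0.002]
wrist_force: [0.4, 0.5, 0.3]
width: 0.998
```

```bash
cat >> m.py <<'E'
def disc(s,P,cx,cy,z0=0.0,rad=.06):
    "pixels >6mm above surface z0 near (cx,cy)"
    X,Y,Z=P[...,0],P[...,1],P[...,2]
    m=(np.hypot(X-cx,Y-cy)<rad)&(Z>z0+.005)&(Z<z0+.022)
    n,l,st_,c=cv2.connectedComponentsWithStats(m.astype(np.uint8))
    for k in range(1,n):
        if st_[k,4]>8:
            q=P[l==k]; w=l==k; u=np.where(w.any(0))[0]; v=np.where(w.any(1))[0]
            print('disc',st_[k],'mean',q.mean(0).round(4),'min',q.min(0).round(4),'max',q.max(0).round(4),'c@11',ray(s,*c[k],z0+.011).round(4),'L',ray(s,u[0]-.5,c[k][1],z0+.009)[:2].round(4),'R',ray(s,u[-1]+.5,c[k][1],z0+.009)[:2].round(4))
E
python3 - <<'E'
from m import *
s=snap('side');P=pts(s); scraper(s,P); disc(s,P,.436,.153)
hsv=cv2.cvtColor(s['image'],cv2.COLOR_RGB2HSV)
go([.4358,.153,.12],90)
print(s['image'][222:244,286:304].min(-1))
E
```

```text
brown [362 179   9  13  46] [366.4 185.5] [0.7217 0.2153 0.1242] [0.7495 0.2522 0.1694]
brown [279 181  21  32 260] [288.6 196.4] [ 0.4125  0.3063 -0.0024] [0.5059 0.5759 0.0665]
   0.054 43 [0.4347 0.3567 0.0602] ((0.4351048469543457, 0.35734817385673523), (0.08173300325870514, 0.018278973177075386), 88.26793670654297) [0.04  0.421]
   0.016 112 [0.4479 0.4479 0.0206] ((0.4513668119907379, 0.43862563371658325), (0.26937782764434814, 0.08912599086761475), 85.2734375) [0.12  0.394]
disc [289 230  11   8  60] mean [0.4349 0.1492 0.0102] min [0.4147 0.1267 0.005 ] max [0.457  0.177  0.0189] c@11 [0.4348 0.1479 0.011 ] L [0.4135 0.1549] R [0.4556 0.1472]
xyz [-0.2049  0.0085  0.0326] axyz [-0.03 -0.08 -2.37] | at [0.4358 0.3581 0.1528] t 12.53 F [-0.2 -0.4 -1.6] w 0.999
[[186 184 183 180 179 184 182 181 183 177 185 181 180 179 182 182 183 185]
 [181 184 177 184 183 185 186 183 184 181 182 183 183 182 187 181 183 184]
 [185 179 181 178 182 185 184 186 182 182 185 184 185 184 184 183 183 183]
 [183 182 181 184 184 182 183 181 180 185 182 184 185 186 183 184 184 182]
 [184 179 181 176 175 1
[... 627 characters left out ...]
125 117 172 185 184 184]
 [188 186 180 110 103 151 144 149 149 157 157 154 104 118 171 180 180 186]
 [175 184 180 146 121 117 107 105 104 108 110 129 125 159 175 176 178 182]
 [176 177 185 172 157 149 121 127 129 132 143 165 167 187 186 186 188 186]
 [185 183 187 185 185 177 166 172 175 177 187 186 187 187 185 187 185 183]
 [183 182 181 183 185 189 182 188 189 187 185 185 187 188 184 182 183 184]
 [182 181 183 182 185 184 182 184 187 184 187 184 183 188 187 185 186 183]
 [188 183 189 181 183 181 186 184 180 188 185 187 182 187 187 185 185 186]
 [182 186 186 182 183 184 184 187 184 186 186 186 184 185 183 184 185 183]
 [186 182 184 183 187 182 187 183 184 185 185 182 185 188 187 185 188 184]]
```

Call:
jog_arm(moves=[{"ax":0,"ay":0,"az":0,"x":-0.04,"y":0.007,"z":0,"hand":0},{"ax":0,"ay":0,"az":0,"x":-0.08,"y":0.009,"z":0,"hand":0},{"ax":0,"ay":0,"az":0,"x":-0.12,"y":0.0095,"z":0,"hand":0},{"ax":0,"ay":0,"az":0,"x":-0.16,"y":0.0095,"z":0.01,"hand":0},{"ax":0,"ay":0,"az":0,"x":-0.195,"y":0.0095,"z":0.02,"hand":0},{"ax":0,"ay":0,"az":0,"x":-0.207,"y":0.0095,"z":0.033,"hand":0},{"ax":0,"ay":0,"az":0,"x":-0.207,"y":0.0095,"z":0.033,"hand":0},{"ax":0,"ay":0,"az":0,"x":-0.207,"y":0.0095,"z":0.033,"hand":0}])

```text
t: 13.2
ee_pos: [0.4361, 0.1504, 0.1186]
orientation: [-0.001, 0.722, 0.692, -0.001]
wrist_force: [1.0, 1.3, 0.9]
width: 1.0
```

Run:
```python
from m import *
s=snap('side');P=pts(s); disc(s,P,.436,.153)
go([.435,.151,.004],87.4)
```

```text
disc [289 229  11   9  58] mean [0.4324 0.1483 0.0105] min [0.4143 0.127  0.0055] max [0.4535 0.1822 0.0184] c@11 [0.4323 0.1476 0.011 ] L [0.4134 0.1542] R [0.4555 0.1464]
xyz [-0.0008 -0.0012  0.1151] axyz [-0.1  -0.1   0.25] | at [0.4364 0.1515 0.1191] t 13.25 F [-0.3  0.2  0.3] w 1.002
```

Grip the disc.

Call:
jog_arm(squeeze=60, moves=[{"ax":0,"ay":0,"az":0.2,"x":-0.001,"y":-0.0015,"z":0.04,"hand":0},{"ax":0,"ay":0,"az":0.2,"x":-0.001,"y":-0.0015,"z":0.08,"hand":0},{"ax":0,"ay":0,"az":0.2,"x":-0.001,"y":-0.0015,"z":0.105,"hand":0},{"ax":0,"ay":0,"az":0.2,"x":-0.001,"y":-0.0015,"z":0.1135,"hand":0},{"ax":0,"ay":0,"az":0.2,"x":-0.001,"y":-0.0015,"z":0.1135,"hand":0},{"ax":0,"ay":0,"az":0.2,"x":-0.001,"y":-0.0015,"z":0.1135,"hand":60},{"ax":0,"ay":0,"az":0.2,"x":-0.001,"y":-0.0015,"z":0.1135,"hand":120},{"ax":0,"ay":0,"az":0.2,"x":-0.001,"y":-0.0015,"z":0.1135,"hand":255},{"ax":0,"ay":0,"az":0.2,"x":-0.001,"y":-0.0015,"z":0.1135,"hand":255},{"ax":0,"ay":0,"az":0.2,"x":-0.001,"y":-0.0015,"z":0.1135,"hand":255},{"ax":0,"ay":0,"az":0.2,"x":-0.001,"y":-0.0015,"z":0.1135,"hand":255},{"ax":0,"ay":0,"az":0.2,"x":-0.001,"y":-0.0015,"z":0.1135,"hand":255},{"ax":0,"ay":0,"az":0.2,"x":-0.001,"y":-0.0015,"z":0.1135,"hand":255}])

```text
t: 14.33
ee_pos: [0.4355, 0.151, 0.0073]
orientation: [-0.0, 0.723, 0.691, 0.001]
wrist_force: [-5.0, -2.0, 28.5]
width: 0.446
```

Run:
```python
from m import *
s=snap('side');P=pts(s); disc(s,P,.436,.153,rad=.035)
print(T(20,-74)); go([*T(20,-74),.2],87.4)
```

```text
disc [286 230  17   8  75] mean [0.4347 0.1462 0.012 ] min [0.4036 0.1259 0.0054] max [0.4659 0.1729 0.0213] c@11 [0.4349 0.1477 0.011 ] L [0.402  0.1569] R [0.4671 0.1449]
[ 0.48612255 -0.23933108]
xyz [-0.3872  0.0682 -0.1935] axyz [ 0.04 -0.13  0.03] | at [0.4355 0.151  0.0073] t 14.38 F [-5.5 -1.9 28.9] w 0.445
```

Run:
```python
from m import *
s=snap('side'); im=s['image'][...,::-1]
cv2.imwrite('pics/c7.png',cv2.resize(im[205:250,270:325],None,fx=11,fy=11,interpolation=cv2.INTER_CUBIC))
```

```text
(no output)
```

View pics/c7.png

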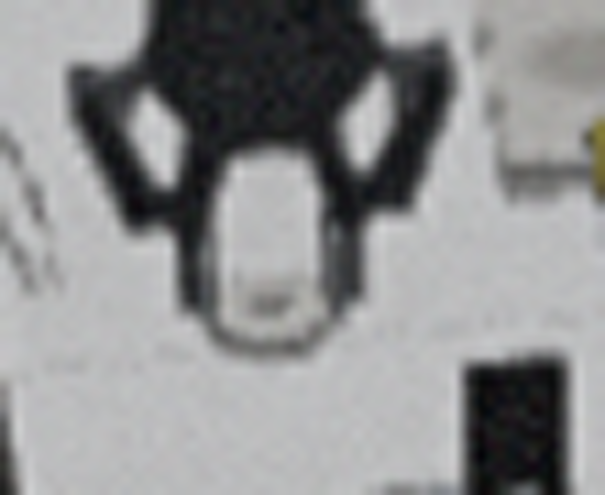

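Call:
jog_arm(moves=[{"ax":0,"ay":0,"az":0,"x":0,"y":0,"z":-0.01,"hand":255},{"ax":0,"ay":0,"az":0,"x":0,"y":0,"z":-0.03,"hand":255},{"ax":0,"ay":0,"az":0,"x":0,"y":0,"z":-0.07,"hand":255},{"ax":0,"ay":0,"az":0,"x":0,"y":0,"z":-0.11,"hand":255},{"ax":0,"ay":0,"az":0,"x":-0.01,"y":0.01,"z":-0.14,"hand":255},{"ax":0,"ay":0,"az":0,"x":-0.03,"y":0.02,"z":-0.17,"hand":255},{"ax":0,"ay":0,"az":0,"x":-0.03,"y":0.02,"z":-0.19,"hand":255},{"ax":0,"ay":0,"az":0,"x":-0.03,"y":0.02,"z":-0.19,"hand":255},{"ax":0,"ay":0,"az":0,"x":-0.03,"y":0.02,"z":-0.19,"hand":255}])

```text
t: 15.18
ee_pos: [0.4544, 0.1193, 0.1985]
orientation: [0.0, 0.723, 0.691, 0.002]
wrist_force: [-0.9, 0.5, -2.4]
width: 0.445
```

Run:
```python
from m import *
s=snap('side'); im=s['image'][...,::-1]; P=pts(s)
e=r.read_state()['ee_pos']; u,v=proj(s,e)[0]; print(e,u,v)
u,v=int(u),int(v)
cv2.imwrite('pics/c8.png',cv2.resize(im[v-30:v+20,u-30:u+30],None,fx=11,fy=11,interpolation=cv2.INTER_CUBIC))
go([*T(20,-74),.2],87.4)
```

```text
[0.45378801 0.1194505  0.19747154] 298.2997593107491 193.96009980959462
xyz [-0.3569  0.0485 -0.0032] axyz [ 0.09 -0.11  0.01] | at [0.4538 0.1195 0.1975] t 15.23 F [-0.7 -0.7 -2.7] w 0.438
```

View pics/c8.png

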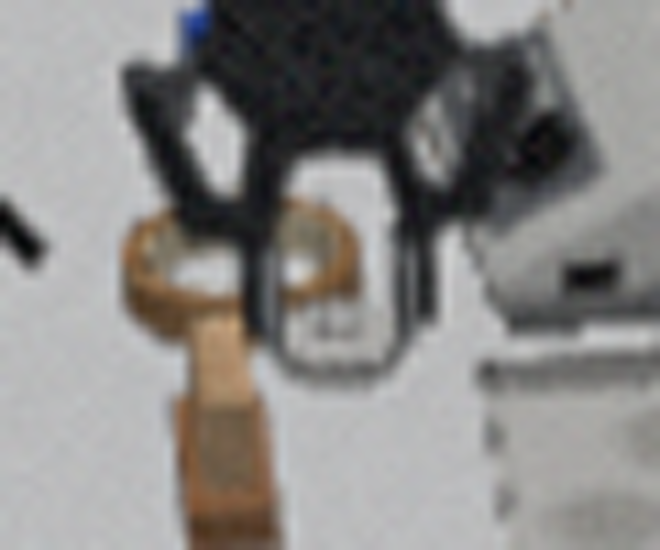

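Run:
```python
from m import *
s=snap('side'); P=pts(s); e=r.read_state()['ee_pos']
D=P-e; g=s['image'].max(-1)
m=(g>90)&(abs(D[...,0])<.024)&(abs(D[...,1])<.04)&(abs(D[...,2])<.03)
q=D[m]; print(len(q),q.min(0).round(4),q.max(0).round(4),q.mean(0).round(4))
t=np.array([p for p in sorted(q.tolist(),key=lambda p:p[2])]); print(t[::6].round(4))
```

```text
92 [-0.0239 -0.0266 -0.0089] [0.0237 0.0304 0.0289] [-0.0005 -0.0068  0.0036]
[[ 0.008  -0.0149 -0.0089]
 [ 0.0009 -0.0137 -0.0047]
 [-0.0198 -0.0043 -0.0035]
 [ 0.0075 -0.0198 -0.002 ]
 [ 0.0199 -0.01   -0.0003]
 [ 0.0119  0.0124  0.0007]
 [-0.0053  0.0218  0.0016]
 [-0.0012 -0.0036  0.0025]
 [-0.0094 -0.011   0.0032]
 [-0.0024 -0.0137  0.004 ]
 [-0.0032  0.0084  0.0045]
 [ 0.0126 -0.0111  0.0051]
 [ 0.      0.0044  0.0063]
 [ 0.0023 -0.0069  0.0081]
 [-0.0238 -0.0131  0.0141]
 [-0.0184 -0.0032  0.0288]]
```

Call:
jog_arm(moves=[{"ax":0,"ay":0,"az":0,"x":-0.035,"y":0.01,"z":-0.003,"hand":255},{"ax":0,"ay":0,"az":0,"x":-0.075,"y":0.02,"z":-0.003,"hand":255},{"ax":0,"ay":0,"az":0,"x":-0.115,"y":0.03,"z":-0.003,"hand":255},{"ax":0,"ay":0,"az":0,"x":-0.155,"y":0.04,"z":-0.003,"hand":255},{"ax":0,"ay":0,"az":0,"x":-0.195,"y":0.0485,"z":-0.003,"hand":255},{"ax":0,"ay":0,"az":0,"x":-0.235,"y":0.0485,"z":-0.003,"hand":255},{"ax":0,"ay":0,"az":0,"x":-0.275,"y":0.0485,"z":-0.003,"hand":255},{"ax":0,"ay":0,"az":0,"x":-0.315,"y":0.0485,"z":-0.003,"hand":255},{"ax":0,"ay":0,"az":0,"x":-0.345,"y":0.0485,"z":-0.003,"hand":255},{"ax":0,"ay":0,"az":0,"x":-0.356,"y":0.0485,"z":-0.003,"hand":255},{"ax":0,"ay":0,"az":0,"x":-0.356,"y":0.0485,"z":-0.003,"hand":255},{"ax":0,"ay":0,"az":0,"x":-0.356,"y":0.0485,"z":0.035,"hand":255},{"ax":0,"ay":0,"az":0,"x":-0.356,"y":0.0485,"z":0.075,"hand":255},{"ax":0,"ay":0,"az":0,"x":-0.356,"y":0.0485,"z":0.11,"hand":255},{"ax":0,"ay":0,"az":0,"x":-0.356,"y":0.0485,"z":0.13,"hand":255},{"ax":0,"ay":0,"az":0,"x":-0.356,"y":0.0485,"z":0.13,"hand":255},{"ax":0,"ay":0,"az":0,"x":-0.356,"y":0.0485,"z":0.13,"hand":255}])

```text
t: 16.7
ee_pos: [0.486, -0.236, 0.0657]
orientation: [-0.002, 0.722, 0.692, 0.001]
wrist_force: [1.4, 0.4, 0.1]
width: 0.442
```

Run:
```python
from m import *
s=snap('side'); e=r.read_state()['ee_pos']; print(Ti(e)); go([*T(20,-73),.0483],87.4)
im=s['image'][...,::-1]; u,v=proj(s,e)[0].astype(int)
cv2.imwrite('pics/c9.png',cv2.resize(im[v-25:v+25,u-30:u+30],None,fx=11,fy=11,interpolation=cv2.INTER_CUBIC))
```

```text
[ 20.4548181  -71.37658949]
xyz [-0.0017 -0.0005  0.0186] axyz [ 0.03 -0.14  0.14] | at [ 0.4867 -0.2367  0.0669] t 16.75 F [ 0.6 -0.  -0.6] w 0.44
```

View pics/c9.png

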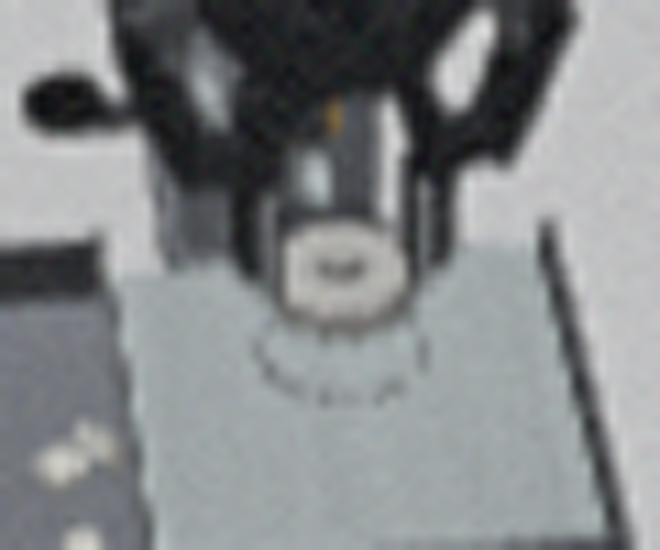

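Call:
jog_arm(moves=[{"ax":0,"ay":0,"az":0,"x":-0.0015,"y":-0.0005,"z":0.008,"hand":255},{"ax":0,"ay":0,"az":0,"x":-0.0015,"y":-0.0005,"z":0.014,"hand":255},{"ax":0,"ay":0,"az":0,"x":-0.0015,"y":-0.0005,"z":0.0175,"hand":255},{"ax":0,"ay":0,"az":0,"x":-0.0015,"y":-0.0005,"z":0.019,"hand":255},{"ax":0,"ay":0,"az":0,"x":-0.0015,"y":-0.0005,"z":0.019,"hand":255},{"ax":0,"ay":0,"az":0,"x":-0.0015,"y":-0.0005,"z":0.019,"hand":255}])

```text
t: 17.25
ee_pos: [0.4862, -0.2382, 0.0481]
orientation: [-0.001, 0.722, 0.692, 0.001]
wrist_force: [0.0, 0.9, -1.2]
width: 0.438
```

Call:
jog_arm(moves=[{"ax":0,"ay":0,"az":0,"x":0,"y":0,"z":0.0015,"hand":255},{"ax":0,"ay":0,"az":0,"x":0,"y":0,"z":0.0015,"hand":255},{"ax":0,"ay":0,"az":0,"x":0,"y":0,"z":0.0015,"hand":0},{"ax":0,"ay":0,"az":0,"x":0,"y":0,"z":0.001,"hand":0},{"ax":0,"ay":0,"az":0,"x":0,"y":0,"z":0,"hand":0},{"ax":0,"ay":0,"az":0,"x":0,"y":0,"z":0,"hand":0},{"ax":0,"ay":0,"az":0,"x":0,"y":0,"z":0,"hand":0},{"ax":0,"ay":0,"az":0,"x":0,"y":0,"z":0,"hand":0},{"ax":0,"ay":0,"az":0,"x":0,"y":0,"z":0,"hand":0},{"ax":0,"ay":0,"az":0,"x":0,"y":0,"z":-0.02,"hand":0},{"ax":0,"ay":0,"az":0,"x":0,"y":0,"z":-0.06,"hand":0},{"ax":0,"ay":0,"az":0,"x":0,"y":0,"z":-0.1,"hand":0},{"ax":0,"ay":0,"az":0,"x":0,"y":0,"z":-0.14,"hand":0},{"ax":0,"ay":0,"az":0,"x":0,"y":0,"z":-0.15,"hand":0}])

```text
t: 18.42
ee_pos: [0.488, -0.2389, 0.2035]
orientation: [0.002, 0.722, 0.692, 0.002]
wrist_force: [-0.0, -0.2, 0.6]
width: 0.997
```

```bash
cat >> m.py <<'E'
def plate_disc(s,P):
    X,Y,Z=P[...,0],P[...,1],P[...,2]; g=s['image']; 
    xt=np.apply_along_axis(Ti,-1,P[230:330,280:370,:2]); z=Z[230:330,280:370]
    m=(xt[...,0]>-40)&(xt[...,0]<78)&(xt[...,1]>-185)&(xt[...,1]<-46)&(z>.0455)&(z<.062)
    n,l,st_,c=cv2.connectedComponentsWithStats(m.astype(np.uint8))
    for k in range(1,n):
        if st_[k,4]>10:
            q=xt[l==k]; zz=z[l==k]; print('disc tester',st_[k,4],'xmid',((np.nanmin(q[:,0])+np.nanmax(q[:,0]))/2).round(1),'mean',q.mean(0).round(1),'min',q.min(0).round(1),'max',q.max(0).round(1),'z',np.median(zz).round(4))
E
python3 - <<'E'
from m import *
s=snap('side'); P=pts(s); plate_disc(s,P); chips(s)
hd=[.02,.125]; print('handle',T(20,125)); go([*T(20,125),.18],87.4); go([*T(20,125),.18],177.4); print(r.read_state()['joint_pos'].round(2))
im=s['image']; X,Y,Z=P[...,0],P[...,1],P[...,2]
dk=(im.max(-1)<50)&(X>.46)&(X<.52)&(Y>-.08)&(Y<0)&(Z>.05); q=P[dk]; print('handle',len(q),q.mean(0),q.min(0),q.max(0))
E
```

```text
disc tester 104 xmid 20.7 mean [ 19.9 -74.1] min [ -0.5 -94.1] max [ 41.8 -46.1] z 0.0503
chip n 24 [299.2 296.9] z 0.017 if on plate [ -64.4 -114. ] if trough [-62.4 -78.2]
chip n 5 [344.6 303.8] z 0.039 if on plate [  73.5 -165.9] if trough [  79.4 -131.5]
chip n 21 [300.2 306.9] z 0.016 if on plate [ -65.4 -162.3] if trough [ -63.4 -127.8]
chip n 10 [308. 306.] z 0.038 if on plate [ -40.9 -161.4] if trough [ -38.2 -126.9]
chip n 14 [305.6 315.9] z 0.011 if on plate [ -52.7 -205.7] if trough [ -50.4 -172.4]
handle [ 0.49514978 -0.04053594]
xyz [ 0.1987 -0.0015  0.0229] axyz [0.37 0.02 0.12] | at [ 0.4879 -0.2391  0.203 ] t 18.47 F [ 0.9 -0.4  2.1] w 1.003
xyz [ 0.1987 -0.0015  0.0229] axyz [  0.27   0.31 -89.88] | at [ 0.4879 -0.2391  0.203 ] t 18.47 F [ 0.9 -0.4  2.1] w 1.003
[ 0.83  0.49 -0.65  1.83  0.36  0.94 -0.03]
handle 92 [ 0.49346294 -0.04221986  0.08157758] [ 0.48020944 -0.05315044  0.05326906] [ 0.507186   -0.03198193  0.10605656]
```

Call:
jog_arm(moves=[{"ax":0.3,"ay":0,"az":0,"x":0.035,"y":0,"z":0,"hand":255},{"ax":0.3,"ay":0,"az":0,"x":0.075,"y":0,"z":0,"hand":255},{"ax":0.3,"ay":0,"az":0,"x":0.115,"y":-0.001,"z":0,"hand":255},{"ax":0.3,"ay":0,"az":0,"x":0.15,"y":-0.0015,"z":0,"hand":255},{"ax":0.3,"ay":0,"az":0,"x":0.171,"y":-0.0015,"z":0,"hand":255},{"ax":0.3,"ay":0,"az":0,"x":0.171,"y":-0.0015,"z":0,"hand":255},{"ax":0.3,"ay":0,"az":0,"x":0.171,"y":-0.0015,"z":0,"hand":255},{"ax":0.3,"ay":0,"az":0,"x":0.171,"y":-0.0015,"z":0,"hand":255},{"ax":0.3,"ay":0,"az":0,"x":0.171,"y":-0.0015,"z":0.04,"hand":255},{"ax":0.3,"ay":0,"az":0,"x":0.171,"y":-0.0015,"z":0.07,"hand":255},{"ax":0.3,"ay":0,"az":0,"x":0.171,"y":-0.0015,"z":0.07,"hand":255},{"ax":0.3,"ay":0,"az":0,"x":0.171,"y":-0.0015,"z":0.07,"hand":255}])

```text
t: 19.47
ee_pos: [0.4936, -0.069, 0.1324]
orientation: [-0.001, 0.723, 0.691, -0.001]
wrist_force: [1.0, -0.2, 0.8]
width: 0.001
```

Run:
```python
from m import *
s=snap('side'); P=pts(s); e=r.read_state()['ee_pos']; print(Ti(e)); go([*T(20,97),.085],87.4)
D=P-e; g=s['image'].max(-1)
m=(g<70)&(abs(D[...,0])<.03)&(abs(D[...,1])<.022)&(abs(D[...,2])<.04)
q=D[m]; print(len(q),'lowest finger pts',np.sort(q[:,2])[:6].round(4),'x',q.min(0),q.max(0))
im=s['image'][...,::-1]; u,v=proj(s,e)[0].astype(int)
cv2.imwrite('pics/c10.png',cv2.resize(im[v-25:v+35,u-30:u+30],None,fx=9,fy=9,interpolation=cv2.INTER_CUBIC))
```

```text
[20.67768608 96.67183025]
xyz [ 0.0003 -0.0007  0.0487] axyz [0.06 0.02 0.06] | at [ 0.4945 -0.0689  0.1337] t 19.52 F [0.8 1.  0.6] w -0.002
32 lowest finger pts [-0.0352 -0.0017  0.0023  0.0042  0.0049  0.009 ] x [-0.01423913 -0.01652162 -0.03523812] [0.00736578 0.01784175 0.03871742]
```

View pics/c10.png

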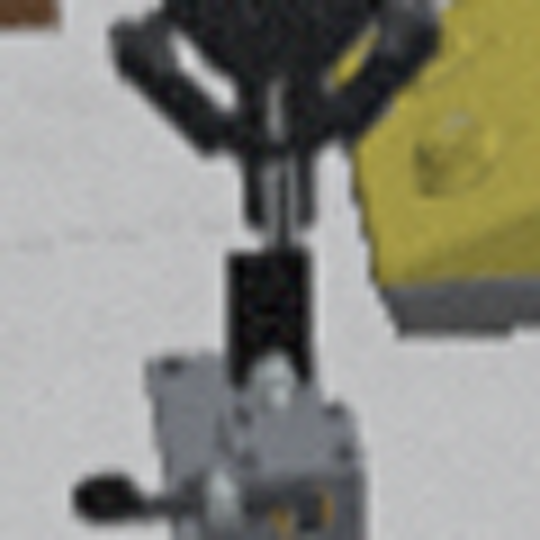

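Call:
jog_arm(moves=[{"ax":0,"ay":0,"az":0,"x":0,"y":-0.0007,"z":0.03,"hand":255},{"ax":0,"ay":0,"az":0,"x":0,"y":-0.0007,"z":0.05,"hand":255},{"ax":0,"ay":0,"az":0,"x":0,"y":-0.0007,"z":0.056,"hand":255},{"ax":0,"ay":0,"az":0,"x":0,"y":-0.0007,"z":0.056,"hand":255},{"ax":0,"ay":0,"az":0,"x":0.01,"y":-0.0007,"z":0.056,"hand":255},{"ax":0,"ay":0,"az":0,"x":0.018,"y":-0.0007,"z":0.056,"hand":255},{"ax":0,"ay":0,"az":0,"x":0.026,"y":-0.0007,"z":0.056,"hand":255},{"ax":0,"ay":0,"az":0,"x":0.034,"y":-0.0007,"z":0.056,"hand":255},{"ax":0,"ay":0,"az":0,"x":0.042,"y":-0.0007,"z":0.056,"hand":255},{"ax":0,"ay":0,"az":0,"x":0.05,"y":-0.0007,"z":0.056,"hand":255},{"ax":0,"ay":0,"az":0,"x":0.055,"y":-0.0007,"z":0.056,"hand":255},{"ax":0,"ay":0,"az":0,"x":0.055,"y":-0.0007,"z":0.056,"hand":255},{"ax":0,"ay":0,"az":0,"x":0.055,"y":-0.0007,"z":0.056,"hand":255}])

```text
t: 20.6
ee_pos: [0.4968, -0.0143, 0.0785]
orientation: [0.002, 0.723, 0.691, -0.0]
wrist_force: [1.2, -10.8, 8.4]
width: 0.003
```

```bash
cat >> m.py <<'E'
def handle(s,P):
    X,Y,Z=P[...,0],P[...,1],P[...,2]; im=s['image']
    # rays through top band of handle front face: dark pixels z .085-.106, tester y
    dk=(im.max(-1)<55)&(X>.47)&(X<.52)&(Y>-.08)&(Y<.05)&(Z>.06)&(Z<.1)
    q=P[dk]; yt=np.array([Ti(p)[1] for p in q]); print('handle n',len(q),'yt median',np.median(yt).round(1),'pct',np.percentile(yt,[10,90]).round(1))
E
python3 - <<'E'
from m import *
s=snap('side'); P=pts(s); handle(s,P); e=r.read_state(); print(Ti(e['ee_pos']),e['wrist_force'],e['t']); go([*T(20,162),.0785],87.4)
E
```

```text
handle n 33 yt median 161.0 pct [142.4 166.9]
[ 20.52562829 151.21343395] [ 0.53303144 -9.51938995  8.55178522] 20.65
xyz [ 0.0108 -0.0005 -0.    ] axyz [0.13 0.12 0.05] | at [ 0.4969 -0.0144  0.0785] t 20.65 F [ 0.5 -9.5  8.6] w -0.003
```

Call:
jog_arm(moves=[{"ax":0,"ay":0,"az":0,"x":0.004,"y":0,"z":0,"hand":255},{"ax":0,"ay":0,"az":0,"x":0.008,"y":0,"z":0,"hand":255},{"ax":0,"ay":0,"az":0,"x":0.011,"y":0,"z":0,"hand":255},{"ax":0,"ay":0,"az":0,"x":0.011,"y":0,"z":0,"hand":255},{"ax":0,"ay":0,"az":0,"x":0.011,"y":0,"z":0,"hand":255}])

```text
t: 21.07
ee_pos: [0.4972, -0.0041, 0.0788]
orientation: [0.002, 0.723, 0.691, -0.001]
wrist_force: [1.8, -9.8, -0.7]
width: 0.001
```

Run:
```python
from m import *
s=snap('side'); P=pts(s); handle(s,P); e=r.read_state(); print(Ti(e['ee_pos']),e['wrist_force'],e['t'])
X,Y,Z=P[...,0],P[...,1],P[...,2]
# striker head top gap & sear height
m=(X>.39)&(X<.56)&(Z>.068)&(Z<.1)&(Y>-.19)&(Y<-.14); print('sear',P[m].mean(0).round(4),m.sum())
im=s['image'][...,::-1]
cv2.imwrite('pics/c11.png',cv2.resize(im[215:300,285:350],None,fx=7,fy=7,interpolation=cv2.INTER_CUBIC))
```

```text
handle n 27 yt median 170.1 pct [154.6 177.9]
[ 20.45302053 161.53815832] [  1.41932953 -11.67306798  -2.21313744] 21.1167
sear [ 0.4445 -0.1613  0.0807] 121
```

View pics/c11.png

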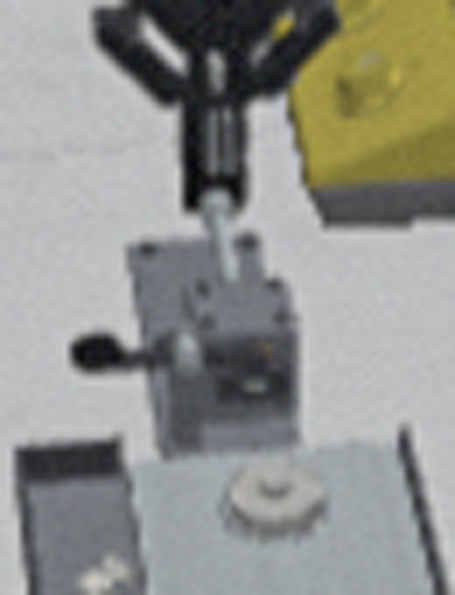

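Call:
jog_arm(moves=[{"ax":0,"ay":0,"az":0,"x":0.002,"y":0,"z":0,"hand":255},{"ax":0,"ay":0,"az":0,"x":0.003,"y":0,"z":0,"hand":255},{"ax":0,"ay":0,"az":0,"x":0.003,"y":0,"z":0,"hand":255},{"ax":0,"ay":0,"az":0,"x":0.003,"y":0,"z":0,"hand":255}])

```text
t: 21.45
ee_pos: [0.4972, -0.0025, 0.0789]
orientation: [0.003, 0.723, 0.691, -0.002]
wrist_force: [3.0, -14.5, -5.9]
width: 0.001
```

Run:
```python
from m import *
e=r.read_state(); print(Ti(e['ee_pos']),e['wrist_force'],e['t'])
```

```text
[ 20.32345539 163.04562349] [  2.99265707 -14.53116439  -5.85618946] 21.45
```

Call:
jog_arm(moves=[{"ax":0,"ay":0,"az":0,"x":-0.003,"y":0,"z":0,"hand":255},{"ax":0,"ay":0,"az":0,"x":-0.006,"y":0,"z":0,"hand":255},{"ax":0,"ay":0,"az":0,"x":-0.01,"y":0,"z":0,"hand":255},{"ax":0,"ay":0,"az":0,"x":-0.015,"y":0,"z":0,"hand":255},{"ax":0,"ay":0,"az":0,"x":-0.015,"y":0,"z":0,"hand":255},{"ax":0,"ay":0,"az":0,"x":-0.015,"y":0,"z":0,"hand":255}])

```text
t: 21.95
ee_pos: [0.4966, -0.0176, 0.0791]
orientation: [0.003, 0.723, 0.69, -0.002]
wrist_force: [0.1, -0.9, 0.6]
width: -0.0
```

Run:
```python
from m import *
s=snap('side'); P=pts(s); handle(s,P); plate_disc(s,P)
e=r.read_state(); print(Ti(e['ee_pos']),e['wrist_force'],e['t'])
```

```text
handle n 25 yt median 169.2 pct [139.5 175.3]
disc tester 97 xmid 20.2 mean [ 20.1 -75.9] min [ -0.6 -98.6] max [ 41.  -48.3] z 0.0504
[ 20.35890246 148.21129583] [ 0.25919096  0.4174232  -0.50292477] 22.0
```

Run:
```python
from m import *
print(T(-55,0)); go([*T(-55,0),.1],87.4)
```

```text
[ 0.41455662 -0.16200504]
xyz [-0.1484 -0.0752 -0.0201] axyz [ 0.09  0.37 -0.06] | at [ 0.4966 -0.0174  0.0791] t 22.0 F [ 0.3  0.4 -0.5] w 0.005
```

Call:
jog_arm(moves=[{"ax":0,"ay":0,"az":0,"x":0,"y":0,"z":-0.035,"hand":255},{"ax":0,"ay":0,"az":0,"x":0,"y":0,"z":-0.07,"hand":255},{"ax":0,"ay":0,"az":0,"x":-0.01,"y":-0.01,"z":-0.09,"hand":255},{"ax":0,"ay":0.3,"az":0,"x":-0.04,"y":-0.03,"z":-0.09,"hand":255},{"ax":0,"ay":0.3,"az":0,"x":-0.07,"y":-0.05,"z":-0.09,"hand":255},{"ax":0,"ay":0.3,"az":0,"x":-0.1,"y":-0.075,"z":-0.09,"hand":255},{"ax":0,"ay":0.3,"az":0,"x":-0.135,"y":-0.075,"z":-0.085,"hand":255},{"ax":0,"ay":0.3,"az":0,"x":-0.1485,"y":-0.075,"z":-0.07,"hand":255},{"ax":0,"ay":0.3,"az":0,"x":-0.1485,"y":-0.075,"z":-0.04,"hand":255},{"ax":0,"ay":0.3,"az":0,"x":-0.1485,"y":-0.075,"z":-0.03,"hand":255},{"ax":0,"ay":0.3,"az":0,"x":-0.1485,"y":-0.075,"z":-0.03,"hand":255}])

```text
t: 22.92
ee_pos: [0.4137, -0.1611, 0.1083]
orientation: [-0.001, 0.723, 0.691, -0.0]
wrist_force: [-0.2, 0.6, 0.4]
width: 0.002
```

Run:
```python
from m import *
s=snap('side'); P=pts(s); handle(s,P); plate_disc(s,P)
go([*T(-55,0),.1],87.4)
e=r.read_state()['ee_pos']; im=s['image'][...,::-1]
cv2.imwrite('pics/c12.png',cv2.resize(im[215:310,275:350],None,fx=6.3,fy=6.3,interpolation=cv2.INTER_CUBIC))
```

```text
handle n 29 yt median 171.9 pct [165.7 177.6]
disc tester 95 xmid 21.1 mean [ 21.3 -74. ] min [  0.2 -98.4] max [ 41.9 -46. ] z 0.0503
xyz [-0.0011  0.0001  0.0096] axyz [-0.01  0.01  0.04] | at [ 0.4145 -0.1609  0.1096] t 22.97 F [ 0.6 -0.2  0.5] w 0.001
```

View pics/c12.png

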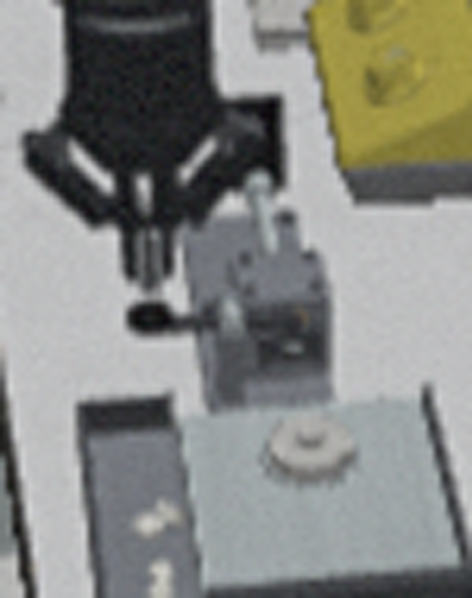

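Call:
jog_arm(moves=[{"ax":0,"ay":0,"az":0,"x":-0.001,"y":0,"z":0.01,"hand":255},{"ax":0,"ay":0,"az":0,"x":-0.001,"y":0,"z":0.018,"hand":255},{"ax":0,"ay":0,"az":0,"x":-0.001,"y":0,"z":0.023,"hand":255},{"ax":0,"ay":0,"az":0,"x":-0.001,"y":0,"z":0.027,"hand":255},{"ax":0,"ay":0,"az":0,"x":-0.001,"y":0,"z":0.031,"hand":255},{"ax":0,"ay":0,"az":0,"x":-0.001,"y":0,"z":0.034,"hand":255},{"ax":0,"ay":0,"az":0,"x":-0.001,"y":0,"z":0.036,"hand":255},{"ax":0,"ay":0,"az":0,"x":-0.001,"y":0,"z":0.036,"hand":255},{"ax":0,"ay":0,"az":0,"x":-0.001,"y":0,"z":0.036,"hand":255}])

```text
t: 23.72
ee_pos: [0.4146, -0.1618, 0.0737]
orientation: [0.0, 0.723, 0.691, -0.0]
wrist_force: [-1.8, 1.8, 5.4]
width: -0.001
```

Run:
```python
from m import *
s=snap('side'); P=pts(s); handle(s,P); plate_disc(s,P); go([*T(-55,0),.2],87.4)
```

```text
handle n 53 yt median 128.5 pct [122.9 135.2]
disc tester 106 xmid 16.8 mean [  15.8 -133.4] min [  -4.1 -156.2] max [  37.7 -105.6] z 0.0504
xyz [-0.0003 -0.     -0.1263] axyz [0.   0.01 0.05] | at [ 0.4146 -0.1618  0.0737] t 23.77 F [-0.8  1.6  5.2] w -0.002
```

Run:
```python
from m import *
go([*T(16.8,-132),.2],87.4)
```

```text
xyz [-0.1323  0.0717 -0.1262] axyz [0.   0.01 0.05] | at [ 0.4146 -0.1618  0.0737] t 23.77 F [-0.8  1.6  5.2] w -0.002
```

Call:
jog_arm(moves=[{"ax":0,"ay":0,"az":0,"x":0,"y":0,"z":-0.02,"hand":255},{"ax":0,"ay":0,"az":0,"x":0,"y":0,"z":-0.06,"hand":255},{"ax":0,"ay":0,"az":0,"x":0,"y":0,"z":-0.1,"hand":0},{"ax":0,"ay":0,"az":0,"x":-0.03,"y":0.02,"z":-0.126,"hand":0},{"ax":0,"ay":0,"az":0,"x":-0.06,"y":0.04,"z":-0.126,"hand":0},{"ax":0,"ay":0,"az":0,"x":-0.09,"y":0.06,"z":-0.126,"hand":0},{"ax":0,"ay":0,"az":0,"x":-0.12,"y":0.072,"z":-0.126,"hand":0},{"ax":0,"ay":0,"az":0,"x":-0.132,"y":0.072,"z":-0.126,"hand":0},{"ax":0,"ay":0,"az":0,"x":-0.132,"y":0.072,"z":-0.126,"hand":0},{"ax":0,"ay":0,"az":0,"x":-0.132,"y":0.072,"z":-0.126,"hand":0}])

```text
t: 24.6
ee_pos: [0.4803, -0.2967, 0.1994]
orientation: [-0.0, 0.723, 0.691, 0.0]
wrist_force: [0.1, 0.5, 0.6]
width: 1.001
```

Run:
```python
from m import *
s=snap('side'); P=pts(s); handle(s,P); plate_disc(s,P)
go([*T(16.8,-132),.0485],87.4)
```

```text
handle n 54 yt median 124.4 pct [119.4 128.3]
disc tester 110 xmid 17.1 mean [  16.4 -133.5] min [  -3.7 -151.9] max [  38.  -101.1] z 0.0504
xyz [-0.0012 -0.      0.1511] axyz [-0.01 -0.02  0.07] | at [ 0.4804 -0.2959  0.1996] t 24.65 F [-0.5  0.8  0.4] w 0.999
```

Call:
jog_arm(squeeze=60, moves=[{"ax":0,"ay":0,"az":0,"x":-0.0027,"y":0,"z":0.04,"hand":0},{"ax":0,"ay":0,"az":0,"x":-0.0027,"y":0,"z":0.08,"hand":0},{"ax":0,"ay":0,"az":0,"x":-0.0027,"y":0,"z":0.12,"hand":0},{"ax":0,"ay":0,"az":0,"x":-0.0027,"y":0,"z":0.143,"hand":0},{"ax":0,"ay":0,"az":0,"x":-0.0027,"y":0,"z":0.15,"hand":0},{"ax":0,"ay":0,"az":0,"x":-0.0027,"y":0,"z":0.15,"hand":0},{"ax":0,"ay":0,"az":0,"x":-0.0027,"y":0,"z":0.15,"hand":60},{"ax":0,"ay":0,"az":0,"x":-0.0027,"y":0,"z":0.15,"hand":120},{"ax":0,"ay":0,"az":0,"x":-0.0027,"y":0,"z":0.15,"hand":255},{"ax":0,"ay":0,"az":0,"x":-0.0027,"y":0,"z":0.15,"hand":255},{"ax":0,"ay":0,"az":0,"x":-0.0027,"y":0,"z":0.15,"hand":255},{"ax":0,"ay":0,"az":0,"x":-0.0027,"y":0,"z":0.15,"hand":255},{"ax":0,"ay":0,"az":0,"x":-0.0027,"y":0,"z":0.15,"hand":255},{"ax":0,"ay":0,"az":0,"x":-0.0027,"y":0,"z":0.15,"hand":255}])

```text
t: 25.82
ee_pos: [0.486, -0.3, 0.0552]
orientation: [0.006, 0.722, 0.691, 0.002]
wrist_force: [2.6, 3.0, 69.3]
width: -0.003
```

Run:
```python
from m import *
s=snap('side'); P=pts(s); X,Y,Z=P[...,0],P[...,1],P[...,2]; hsv=cv2.cvtColor(s['image'],cv2.COLOR_RGB2HSV)
y=(hsv[...,0]>20)&(hsv[...,0]<35)&(hsv[...,1]>130)&(X<.8)&(Y<.4)&(Y>-.1)
q=P[y]; print('yellow',q.min(0),q.max(0),np.percentile(q,[2,98],axis=0))
t=(Z>-.01)&(Z<.025)&(hsv[...,1]<40)&(hsv[...,2]<165)&(X>.5)&(X<.75)&(Y>.2)&(Y<.45)
print('tray',cv2.minAreaRect(P[t][:,:2].astype(np.float32)),t.sum())
go([.59,.345,.25],100)
print(r.read_state()['joint_pos'].round(2))
```

```text
yellow [0.59740221 0.00770195 0.0387607 ] [0.79973375 0.19111758 0.0924668 ] [[0.60184948 0.01222489 0.04461276]
 [0.71631934 0.16360734 0.08973959]]
tray ((0.6977667212486267, 0.4020102620124817), (0.060384757816791534, 0.09317716956138611), 4.359609603881836) 13
xyz [ 0.6481  0.078  -0.1967] axyz [  0.64   0.32 -12.51] | at [ 0.486  -0.3     0.0552] t 25.87 F [ 2.6  3.1 69.9] w -0.003
[ 0.81  0.72 -0.52  1.86  0.54  0.69 -0.06]
```

Call:
jog_arm(moves=[{"ax":0,"ay":0,"az":0,"x":0,"y":0,"z":-0.01,"hand":255},{"ax":0,"ay":0,"az":0,"x":0,"y":0,"z":-0.03,"hand":255},{"ax":0,"ay":0,"az":0,"x":0,"y":0,"z":-0.07,"hand":0},{"ax":0,"ay":0,"az":0,"x":0,"y":0,"z":-0.1,"hand":0},{"ax":0,"ay":0,"az":0,"x":0,"y":0,"z":-0.13,"hand":0},{"ax":0,"ay":0,"az":0,"x":0,"y":0,"z":-0.145,"hand":0},{"ax":0,"ay":0,"az":0,"x":0,"y":0,"z":-0.145,"hand":0},{"ax":0,"ay":0,"az":0,"x":0,"y":0,"z":-0.145,"hand":0},{"ax":0,"ay":0,"az":0,"x":0,"y":0,"z":-0.145,"hand":0}])

```text
t: 26.62
ee_pos: [0.4839, -0.2993, 0.1998]
orientation: [0.005, 0.722, 0.691, 0.002]
wrist_force: [-0.7, 0.7, 0.1]
width: 0.979
```

Run:
```python
from m import *
s=snap('side'); P=pts(s); handle(s,P); plate_disc(s,P); chips(s)
go([*T(16.8,-134),.039],87.4)
im=s['image'][...,::-1]
cv2.imwrite('pics/c13.png',cv2.resize(im[225:325,280:365],None,fx=6,fy=6,interpolation=cv2.INTER_CUBIC))
```

```text
handle n 46 yt median 123.8 pct [118.7 128.5]
disc tester 109 xmid 17.2 mean [  16.7 -133.2] min [  -3.9 -155.8] max [  38.3 -106.5] z 0.0507
chip n 24 [299.2 296.9] z 0.017 if on plate [ -64.4 -114. ] if trough [-62.4 -78.2]
chip n 7 [344.7 303.9] z 0.04 if on plate [  73.9 -166.3] if trough [  79.7 -131.9]
chip n 21 [300.2 306.7] z 0.017 if on plate [ -65.3 -161.6] if trough [ -63.3 -127.1]
chip n 11 [308.2 306. ] z 0.041 if on plate [ -40.3 -161.5] if trough [ -37.6 -127. ]
chip n 27 [326.6 304.8] z 0.04 if on plate [  17.1 -163.2] if trough [  21.4 -128.7]
chip n 13 [305.6 315.9] z 0.009 if on plate [ -52.6 -206. ] if trough [ -50.3 -172.7]
xyz [ 0.0005 -0.0054  0.1604] axyz [0.61 0.22 0.09] | at [ 0.4839 -0.2992  0.1995] t 26.67 F [ 0.6 -0.9  0.4] w 1.0
```

View pics/c13.png

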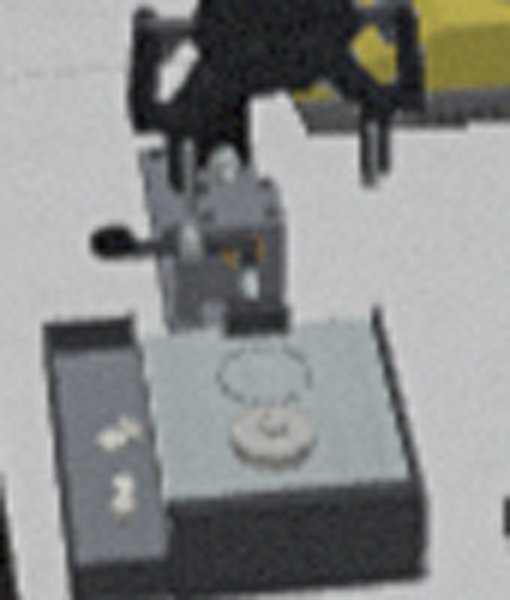

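Call:
jog_arm(squeeze=60, moves=[{"ax":0.6,"ay":0.2,"az":0,"x":0,"y":-0.0054,"z":0.04,"hand":0},{"ax":0.6,"ay":0.2,"az":0,"x":0.0005,"y":-0.0054,"z":0.08,"hand":0},{"ax":0.6,"ay":0.2,"az":0,"x":0.0005,"y":-0.0054,"z":0.12,"hand":0},{"ax":0.6,"ay":0.2,"az":0,"x":0.0005,"y":-0.0054,"z":0.15,"hand":0},{"ax":0.6,"ay":0.2,"az":0,"x":0.0005,"y":-0.0054,"z":0.161,"hand":0},{"ax":0.6,"ay":0.2,"az":0,"x":0.0005,"y":-0.0054,"z":0.161,"hand":0},{"ax":0.6,"ay":0.2,"az":0,"x":0.0005,"y":-0.0054,"z":0.161,"hand":60},{"ax":0.6,"ay":0.2,"az":0,"x":0.0005,"y":-0.0054,"z":0.161,"hand":120},{"ax":0.6,"ay":0.2,"az":0,"x":0.0005,"y":-0.0054,"z":0.161,"hand":160},{"ax":0.6,"ay":0.2,"az":0,"x":0.0005,"y":-0.0054,"z":0.161,"hand":160},{"ax":0.6,"ay":0.2,"az":0,"x":0.0005,"y":-0.0054,"z":0.161,"hand":160},{"ax":0.6,"ay":0.2,"az":0,"x":0.0005,"y":-0.0054,"z":0.161,"hand":160}])

```text
t: 27.67
ee_pos: [0.481, -0.2998, 0.0404]
orientation: [0.002, 0.723, 0.691, 0.0]
wrist_force: [-3.0, 1.4, 18.1]
width: 0.47
```

Call:
jog_arm(squeeze=80, moves=[{"ax":0,"ay":0,"az":0,"x":0,"y":0,"z":0,"hand":255},{"ax":0,"ay":0,"az":0,"x":0,"y":0,"z":-0.001,"hand":255},{"ax":0,"ay":0,"az":0,"x":0,"y":0,"z":-0.002,"hand":255},{"ax":0,"ay":0,"az":0,"x":0,"y":0,"z":-0.002,"hand":255}])

```text
t: 28.0
ee_pos: [0.4811, -0.2999, 0.0429]
orientation: [0.002, 0.723, 0.691, 0.0]
wrist_force: [-0.8, 0.4, -1.0]
width: 0.463
```

Run:
```python
from m import *
go([.604,.325,.22],87.4)
```

```text
xyz [ 0.6293  0.0956 -0.1783] axyz [0.15 0.14 0.06] | at [ 0.4811 -0.2999  0.0429] t 28.0 F [-0.8  0.4 -1. ] w 0.463
```

Call:
jog_arm(moves=[{"ax":0,"ay":0,"az":0,"x":0,"y":0,"z":-0.03,"hand":255},{"ax":0,"ay":0,"az":0,"x":0,"y":0,"z":-0.07,"hand":255},{"ax":0,"ay":0,"az":0,"x":0,"y":0,"z":-0.11,"hand":255},{"ax":0,"ay":0,"az":0,"x":0.02,"y":0,"z":-0.145,"hand":255},{"ax":0,"ay":0,"az":0,"x":0.05,"y":0,"z":-0.17,"hand":255},{"ax":0,"ay":0,"az":0,"x":0.09,"y":0,"z":-0.178,"hand":255},{"ax":0,"ay":0,"az":0,"x":0.13,"y":0,"z":-0.178,"hand":255},{"ax":0,"ay":0,"az":0,"x":0.17,"y":0,"z":-0.178,"hand":255},{"ax":0,"ay":0,"az":0,"x":0.21,"y":0,"z":-0.178,"hand":255},{"ax":0,"ay":0,"az":0,"x":0.25,"y":0,"z":-0.178,"hand":255},{"ax":0,"ay":0,"az":0,"x":0.29,"y":0,"z":-0.178,"hand":255},{"ax":0,"ay":0,"az":0,"x":0.33,"y":0.005,"z":-0.178,"hand":255},{"ax":0,"ay":0,"az":0,"x":0.37,"y":0.015,"z":-0.178,"hand":255},{"ax":0,"ay":0,"az":0,"x":0.41,"y":0.03,"z":-0.178,"hand":255},{"ax":0,"ay":0,"az":0,"x":0.45,"y":0.045,"z":-0.178,"hand":255},{"ax":0,"ay":0,"az":0,"x":0.49,"y":0.06,"z":-0.178,"hand":255},{"ax":0,"ay":0,"az":0,"x":0.53,"y":0.075,"z":-0.178,"hand":255},{"ax":0,"ay":0,"az":0,"x":0.565,"y":0.09,"z":-0.178,"hand":255},{"ax":0,"ay":0,"az":0,"x":0.6,"y":0.0955,"z":-0.178,"hand":255},{"ax":0,"ay":0,"az":0,"x":0.629,"y":0.0955,"z":-0.178,"hand":255}])

```text
t: 29.67
ee_pos: [0.6043, 0.3273, 0.2189]
orientation: [0.001, 0.722, 0.691, -0.0]
wrist_force: [0.1, -0.4, -1.3]
width: 0.456
```

Run:
```python
from m import *
s=snap('side'); im=s['image'][...,::-1]; P=pts(s); scraper(s,P); handle(s,P)
go([.604,.325,.012],87.4)
cv2.imwrite('pics/c14.png',cv2.resize(im[150:260,270:380],None,fx=5.4,fy=5.4,interpolation=cv2.INTER_CUBIC))
```

```text
brown [279 181  22  13 125] [289.5 188.4] [4.134e-01 4.610e-01 3.000e-04] [0.507  0.5816 0.0274]
   0.016 74 [0.4611 0.5087 0.0201] ((0.46240171790122986, 0.52097487449646), (0.10086628049612045, 0.0981309786438942), 43.425846099853516) [0.015 0.454]
brown [362 181   9  11  44] [366.3 186.7] [0.7197 0.2125 0.1236] [0.75   0.2538 0.1651]
brown [280 198   9  21 145] [284.2 209.1] [0.3965 0.2609 0.0029] [0.4321 0.3638 0.0663]
   0.054 47 [0.4148 0.3054 0.06  ] ((0.416747510433197, 0.30906403064727783), (0.0794176235795021, 0.020122773945331573), 84.20222473144531) [0.031 0.405]
   0.016 48 [0.4117 0.2952 0.0203] ((0.4135800898075104, 0.3120732307434082), (0.10140509903430939, 0.03335733711719513), 84.37457275390625) [-0.007  0.414]
handle n 79 yt median 123.3 pct [118.  127.3]
xyz [-0.0085  0.0022  0.207 ] axyz [ 0.03 -0.08  0.39] | at [0.602  0.3333 0.219 ] t 29.72 F [-6.1  4.3 -2.1] w 0.458
```

View pics/c14.png

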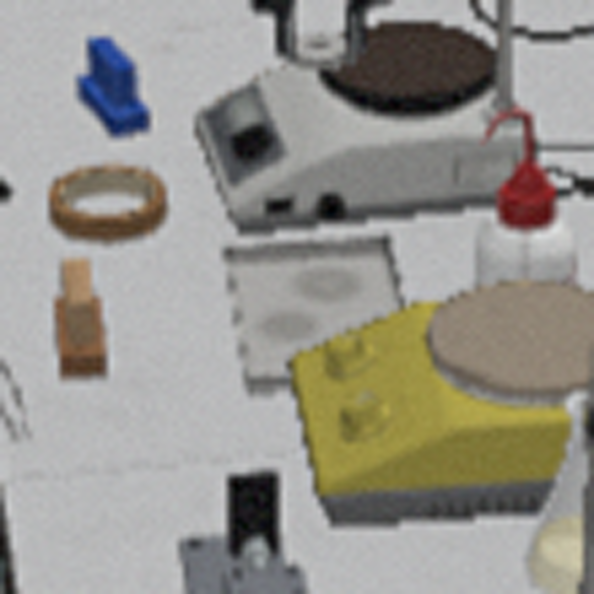

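Call:
jog_arm(moves=[{"ax":0,"ay":0,"az":0.4,"x":-0.0085,"y":0.002,"z":0.03,"hand":255},{"ax":0,"ay":0,"az":0.4,"x":-0.0085,"y":0.002,"z":0.07,"hand":255},{"ax":0,"ay":0,"az":0.4,"x":-0.0085,"y":0.002,"z":0.11,"hand":255},{"ax":0,"ay":0,"az":0.4,"x":-0.0085,"y":0.002,"z":0.15,"hand":255},{"ax":0,"ay":0,"az":0.4,"x":-0.0085,"y":0.002,"z":0.185,"hand":255},{"ax":0,"ay":0,"az":0.4,"x":-0.0085,"y":0.002,"z":0.202,"hand":255},{"ax":0,"ay":0,"az":0.4,"x":-0.0085,"y":0.002,"z":0.211,"hand":255},{"ax":0,"ay":0,"az":0.4,"x":-0.0085,"y":0.002,"z":0.214,"hand":255},{"ax":0,"ay":0,"az":0.4,"x":-0.0085,"y":0.002,"z":0.214,"hand":255},{"ax":0,"ay":0,"az":0.4,"x":-0.0085,"y":0.002,"z":0.214,"hand":255}])

```text
t: 30.55
ee_pos: [0.6047, 0.3256, 0.007]
orientation: [-0.0, 0.723, 0.691, 0.002]
wrist_force: [0.9, 0.1, -0.5]
width: 0.459
```

Call:
jog_arm(moves=[{"ax":0,"ay":0,"az":0,"x":0,"y":0,"z":0.0015,"hand":255},{"ax":0,"ay":0,"az":0,"x":0,"y":0,"z":0.003,"hand":255},{"ax":0,"ay":0,"az":0,"x":0,"y":0,"z":0.003,"hand":255},{"ax":0,"ay":0,"az":0,"x":0,"y":0,"z":0.003,"hand":255}])

```text
t: 30.88
ee_pos: [0.6049, 0.3257, 0.0045]
orientation: [0.0, 0.723, 0.691, 0.002]
wrist_force: [0.3, -0.2, -1.8]
width: 0.459
```

Call:
jog_arm(moves=[{"ax":0,"ay":0,"az":0,"x":0,"y":0,"z":0.001,"hand":255},{"ax":0,"ay":0,"az":0,"x":0,"y":0,"z":0.0022,"hand":255},{"ax":0,"ay":0,"az":0,"x":0,"y":0,"z":0.0022,"hand":255},{"ax":0,"ay":0,"az":0,"x":0,"y":0,"z":0.0022,"hand":255}])

```text
t: 31.22
ee_pos: [0.6051, 0.3257, 0.0024]
orientation: [0.0, 0.723, 0.691, 0.002]
wrist_force: [-0.6, -0.4, 3.1]
width: 0.46
```

Contact; release to a partial opening and lift.

Call:
jog_arm(moves=[{"ax":0,"ay":0,"az":0,"x":0,"y":0,"z":0,"hand":85},{"ax":0,"ay":0,"az":0,"x":0,"y":0,"z":0,"hand":85},{"ax":0,"ay":0,"az":0,"x":0,"y":0,"z":0,"hand":85},{"ax":0,"ay":0,"az":0,"x":0,"y":0,"z":0,"hand":85},{"ax":0,"ay":0,"az":0,"x":0,"y":0,"z":-0.01,"hand":85},{"ax":0,"ay":0,"az":0,"x":0,"y":0,"z":-0.03,"hand":85},{"ax":0,"ay":0,"az":0,"x":0,"y":0,"z":-0.07,"hand":85},{"ax":0,"ay":0,"az":0,"x":0,"y":0,"z":-0.11,"hand":85},{"ax":0,"ay":0,"az":0,"x":0,"y":0,"z":-0.15,"hand":85},{"ax":0,"ay":0,"az":0,"x":0,"y":0,"z":-0.19,"hand":85},{"ax":0,"ay":0,"az":0,"x":0,"y":0,"z":-0.22,"hand":85},{"ax":0,"ay":0,"az":0,"x":0,"y":0,"z":-0.22,"hand":85},{"ax":0,"ay":0,"az":0,"x":0,"y":0,"z":-0.22,"hand":85}])

```text
t: 32.3
ee_pos: [0.6048, 0.3255, 0.2252]
orientation: [0.001, 0.723, 0.691, 0.004]
wrist_force: [0.5, 0.0, -0.4]
width: 0.664
```

Run:
```python
from m import *
s=snap('side'); im=s['image'][...,::-1]; P=pts(s); scraper(s,P); handle(s,P); chips(s); disc(s,P,.605,.3257,.002,.04)
print(r.read_state()['wrist_force'])
cv2.imwrite('pics/c15.png',cv2.resize(im[165:325,270:370],None,fx=3.7,fy=3.7,interpolation=cv2.INTER_CUBIC))
```

```text
brown [362 179   9  13  43] [366.  186.3] [0.7189 0.2062 0.1217] [0.7498 0.254  0.1724]
brown [279 181  22  13 126] [289.4 188.4] [0.4136 0.4616 0.0036] [0.5061 0.568  0.0301]
   0.016 70 [0.4606 0.5093 0.0201] ((0.46014878153800964, 0.5172827243804932), (0.10264880955219269, 0.09279587119817734), 67.03429412841797) [-0.028  0.475]
brown [280 198   9  21 145] [284.2 209.2] [0.395  0.2545 0.0058] [0.4321 0.3449 0.0707]
   0.054 43 [0.4149 0.3051 0.0605] ((0.4165540039539337, 0.3063959777355194), (0.06911616772413254, 0.019973397254943848), 84.11861419677734) [0.06  0.397]
   0.016 37 [0.4118 0.2895 0.021 ] ((0.41390958428382874, 0.2989417612552643), (0.09082236140966415, 0.032972171902656555), 86.93034362792969) [0.056 0.396]
handle n 73 yt median 123.4 pct [118.3 128.4]
chip n 24 [299.2 296.9] z 0.016 if on plate [ -64.4 -114. ] if trough [-62.4 -78.2]
chip n 6 [344.5 303.5] z 0.038 if on plate [  73.5 -164.5] if trough [  79.3 -130.1]
chip n 21 [300.2 306.9] z 0.018 if on plate [ -65.4 -162.3] if trough [ -63.4 -127.8]
chip n 10 [308. 306.] z 0.039 if on plate [ -40.9 -161.4] if trough [ -38.2 -126.9]
chip n 14 [305.6 315.9] z 0.01 if on plate [ -52.7 -205.7] if trough [ -50.4 -172.4]
disc [325 203  10   7  53] mean [0.6049 0.3222 0.0127] min [0.5845 0.2958 0.0071] max [0.6252 0.3547 0.0201] c@11 [0.6048 0.3217 0.013 ] L [0.5853 0.3288] R [0.6264 0.3211]
[-0.25753546  0.21893901 -0.34252864]
```

View pics/c15.png

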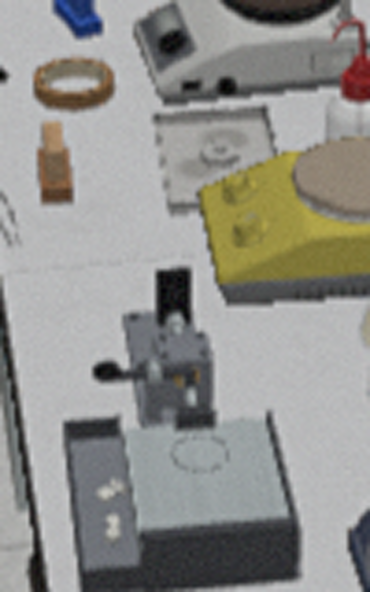

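The disc lies flat with its boss up in the tray at about (220,150). The scraper stands upright at (55,160), all fragments are in the trough near (110,505), and the striker and sear are at rest. Handing in.

```bash
python3 -c "
from bench import r
print(r.hand_in())"
```

```text
the job is handed in; nothing more can be done
None
```

The tester job is finished and handed in at about 32 s of robot time; the hand-in gave no verdict.

**What I did**
- **Sweep:** I swept the plate in two strokes with the scraper, which left four fragments visible in the trough. I then stood the scraper back on the bench.
- **Test blow:** I laid the disc on the ring at about tester (20, -74) mm. I drew the striker with shut fingers until the sear held it on its own. Pressing the sear pad sent the disc about 59 mm along the plate, to y of about -133 mm.
- **Disc to the tray:** I picked the disc up and set it down in the tray.

**Last checks**
- **Disc:** it lies flat and boss up at about (0.605, 0.323), near the tray's centre.
- **Scraper:** it stands upright at about (0.416, 0.307).
- **Striker:** it is at rest, with the handle about 4 mm from its nominal place, which is within the measuring error. The sear looks down in the image.
- **Fragments and contact:** the visible plate is clear, and the wrist force is about 0.

**What went wrong or stayed unsure**
- **Failed grip:** my first try at picking up the disc after the blow missed. The fingers shut on top of it and pressed with about 70 N, but the disc was not moved and the second, lower grip held.
- **Scraper knocked:** it was pushed about 5 cm aside while the arm was elsewhere, and stayed upright.
- **Hidden strip:** the last 30 mm of the plate by the end stop is hidden from the side camera. A sweep stroke covered that strip, except for its rear part beyond about x = +68 mm, but I never saw it.
- **Top camera:** it was blocked by a shelf, so every check comes from the side camera.

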